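Chestnuts into the steamer basket, held over the milk pan for rinsing

ROBOT

A 6-joint arm with a two-finger parallel gripper is mounted at the origin on the work surface. World frame = base frame: x ahead of the robot, y to its left, z up, the work surface at z = 0. Lengths are in m, angles in degrees, forces in N, time in s.
With the tool pointing down it reaches from about 0.3 to 0.775 m from the base axis. Payload 14.6 kg.
Tool frame: the origin (TCP) lies at the very end of the fingers, on their centre line; the grasp point (between the pads) lies 19 mm behind it (bot.grip_depth is the distance from the TCP to the grasp point, in m); z points along the fingers, y is the line along which they close (so a half turn about z gives the same grasp; the last joint's range is limited). The gripper opens to 94 mm and grips with 3 to 60 N. Pads are 16 mm wide; open, the fingers measure 119 mm over their backs; the gripper's body (75 mm by 177 mm) begins 78 mm behind the grasp point.
Start: joints at [60.355, 17.183, 87.147, -0, 75.671, -3.816], TCP at [0.24, 0.495, 0.205] pointing down, gripper open.
Joint ranges: [-173.82, 173.82], [-45.26, 126.66], [13.44, 144.39], [-59.66, 239.66], [0, 175.72], [-146.38, 146.38]. Speed limits (degrees/s): [127.2, 127.2, 147.25, 180, 180, 180].

INTERFACE

Orientations are given as a 3x3 rotation matrix whose columns are the frame's x, y, z axes.
In Python, from station import bot gives the robot as it stands.
- The arm moves only by the tool send_rows, never from a script. Its argument "series" is a list that holds one entry, the list of rows, each a list of 7 numbers: the shift along the tool's x, y, z normalised to -1 to 1, where 1 is 0.4 m, then the turn, a rotation vector about the tool's x, y, z normalised to -1 to 1, where 1 is 60 degrees, then the gripper command: -1 is fully open, 1 is shut, values between are in proportion. In form: [[[x, y, z, rx, ry, rz, fingers], ...]]. A call has 1 to 8 rows; each row is the pose to reach, as a shift and turn from the pose commanded when the call began, along the tool's axes at that moment; what a row does not reach only later rows make up. A row lasts 1/8 s, in which the tool goes at most 62.5 mm and 10.7 degrees, less where a joint would pass 70% of its speed; a pose out of reach is approached as far as the arm can. A call with a number of a shift or a turn outside -1 to 1 is refused whole. A call with a gripper value outside its range is refused whole. The fingers move at their own pace and stop on an object; "grip_force" is the grip in N (left out, the last holds). Time passes only in rows, so rows that repeat a pose let the fingers close. It gives the time, the measured TCP pose, the force, the opening and the grip force at its end, in the units of the state.
- bot.state(): the state, without advancing time (a new reading comes with each control period).
- bot.read_camera(name): name is "scene" or "top"; returns a dict with "frame" (480x640x3 uint8, blue, green, red), "range_z" (480x640 float32, m along the optical axis (not along the pixel's ray), 0 where there is no reading), "fx", "fy", "cx", "cy" (pixels), "R" (3x3) and "t" (3): a world point X has camera coordinates R X + t. Camera axes: x right, y down, z forward; pixel columns grow to the right and rows downward; lengths in m; the calibration is good to about 2 mm. A picture is of the moment at which its call begins.
- bot.hand_in(): hands the job in; it is judged then, once.
The state is a dict: "time_s": time; "joint_pos": joint angles; "joint_velocities": joint speeds; "tau": joint torques, N m; "eef_pos": TCP position; "eef_rot": TCP orientation; "contact_force": force on the tool from outside, world axes, zero at the start; "torque": the same for the moment, N m; "gripper_width": finger opening in m; "grip_force": force on a finger pad.
Only numpy, scipy, OpenCV 4.12 (cv2) and the standard library are available. Lean on these libraries where they do the work, as an engineer would, in place of code of your own. Each camera call takes 0.05 s, during which the arm holds its last target. There are 200 camera calls.

TASK

Tip all the chestnuts out of the mug into the steamer basket beside it, and stand the empty mug back upright on the tray. Then lift the basket by the loop on its centre post, carry it over the things in the middle and hold it, level and centred, just above the milk pan with its feet about 2 cm clear of the rim and not touching the pan, so that I can rinse the chestnuts over it: finish while still holding it there. Leave the pan and all the other things where they stand.

Things in the scene. Friction and masses are not known exactly. Their poses are not given: they have to be found in the camera images.
- tray: fixed flat steel serving tray, 230 mm along its x by 330 mm along its y, floor 3 mm thick with a 14 mm high upright edge all round; origin under its middle, on the work surface. The full mug and the steamer basket stand on it side by side, about 150 mm apart, in either order
- mug_center (a point): the single blue plastic mug that holds the chestnuts, loose, about 0.17 kg full; its centre, half-way up (44 mm above its underside, 44 mm below the rim). 88 mm high, outside diameter 58 mm at the foot widening straight to 70 mm at the rim, 66 mm at 58 mm height; wall 3 mm, inner floor 4 mm up. z is its axis, upward; one bar handle 8 mm thick on its +y side reaches out to 59 mm from the axis between 18 and 74 mm height. At the start the handle points roughly towards the robot
- basket_loop (a point): steamer basket of steel sheet with holes, loose, about 0.22 kg empty: centre of the upright round lifting loop on top of its centre post, 106 mm above the underside of the feet. Loop 36 mm wide along its x, 36 mm high, made of 8 mm bar, so 8 mm thick along its y; post 10 mm thick beneath it. The bowl: 136 mm across its rim, which is 56 mm above the underside of the feet, 100 mm across its floor, 3 mm sheet
- basket_feet (a point): middle of the basket between the undersides of its three 12 mm high feet (the lowest point of the basket); z is its axis, upward
- basket_floor (a point): middle of the basket's inner floor, 15 mm above the underside of the feet; z upward
- pan_rim (a point): aluminium milk pan, loose, 0.45 kg: centre of its open mouth, level with the rim, 81 mm above its underside. Body 150 mm across (157 mm over the rim's edge), wall 3 mm; z upward. Straight black handle along its +x, 20 mm thick, out to 215 mm from the middle at 60 to 81 mm height
- jar_center (a point): closed glass jar with a white screw cap, loose bystander in the middle: its centre; 84 mm diameter, 150 mm high
- mug_stack_center (a point): three empty blue mugs nested in one another, upright, loose bystander in the middle: centre; 70 mm diameter, 136 mm high, handles reach 59 mm from the axis towards about +y
- caddy_center (a point): grey square tea caddy, loose bystander in the middle: its centre; 79 x 79 mm, 140 mm high with its knob
- spoon_grip (a point): wooden spoon lying on the surface just beyond them as seen from the robot, loose bystander, 240 mm long: a point on its handle
- nut0: one of six alike smooth brown chestnuts, 25 mm in diameter, 11 g; its centre. All six start in the mug in three layers, the topmost reaching to about 30 mm below the mug's rim
- nut1: one of six alike smooth brown chestnuts, 25 mm in diameter, 11 g; its centre
- nut2: one of six alike smooth brown chestnuts, 25 mm in diameter, 11 g; its centre
- nut3: one of six alike smooth brown chestnuts, 25 mm in diameter, 11 g; its centre
- nut4: one of six alike smooth brown chestnuts, 25 mm in diameter, 11 g; its centre
- nut5: one of six alike smooth brown chestnuts, 25 mm in diameter, 11 g; its centre

How it is judged:
By the outcome, as a careful person would: the job done as asked, in the order asked, and still so for the second after the job is handed in, while the arm keeps its last pose, push and grip.
It also fails if it takes over 72 s, if anything falls off the work surface, if the arm or the gripper's body presses on something with over 40 N, if the wrist force passes 120 N, or if a joint passes its speed limit or range.

## Working session

There is one attempt and no reset: what is moved stays moved. The work goes in short steps, Python scripts to look and compute and a tool call to move; the robot and the scene stay as the last step left them, time stands still between calls to the robot, and variables do not carry over. Pictures are saved under pics/ and viewed, at most 10 in all, crops included, and the job is handed in when it is done.

Besides the shell and the picture viewer there is one more tool, called as a command line: name --argument value ..., lists and objects as JSON in quotes. send_rows: Moves the arm, as the interface text tells. Scaled input: -1 to 1 covers 0.4 m each way for a shift and 60 degrees each way for a turn. Its arguments: {"type":"object","properties":{"series":{"type":"array"},"grip_force":{"type":"number"}},"required":["series"]}

```bash
mkdir -p pics; ls; cat > h.py <<'E'
import numpy as np, cv2
from station import bot
def cam(n,save=None):
    c=bot.read_camera(n)
    if save: cv2.imwrite(f'pics/{save}.png',c['frame'])
    v,u=np.mgrid[0:480,0:640]; z=c['range_z']
    P=np.stack([(u-c['cx'])/c['fx']*z,(v-c['cy'])/c['fy']*z,z],-1)
    c['W']=(P-c['t'])@c['R']   # R^T (P-t)
    c['hsv']=cv2.cvtColor(c['frame'],cv2.COLOR_BGR2HSV); c['ok']=z>0
    return c
E
python3 - <<'E'
from h import *
a=cam('scene','s0');b=cam('top','t0')
for c in(a,b): print(c['fx'],c['cx'],c['cy'],c['R'].round(3).tolist(),(-c['R'].T@c['t']).round(3))
cv2.imwrite('pics/both0.png',cv2.resize(np.vstack([a['frame'],b['frame']]),(400,600)) )
s=bot.state();print(s['eef_pos'],s['eef_rot'],s['contact_force'],s['gripper_width'])
E
```

```text
pics
538.7250081615383 323.7472826668564 236.32425182168387 [[0.819, 0.574, 0.003], [0.485, -0.689, -0.539], [-0.307, 0.443, -0.842]] [ 0.921 -0.497  1.003]
551.4691892244455 316.8372295596878 241.010012061697 [[-0.02, -1.0, 0.002], [-0.993, 0.02, -0.12], [0.12, -0.004, -0.993]] [0.469 0.002 1.171]
[0.23953382 0.49484756 0.20495062] [[-9.00099046e-01  4.35685066e-01 -4.80023540e-04]
 [ 4.35685328e-01  9.00098604e-01 -8.92774128e-04]
 [ 4.31001638e-05 -1.01272435e-03 -9.99999486e-01]] [-0.3855075  -0.42151685  0.51071092] 0.09384118620798301
```

View pics/s0.png

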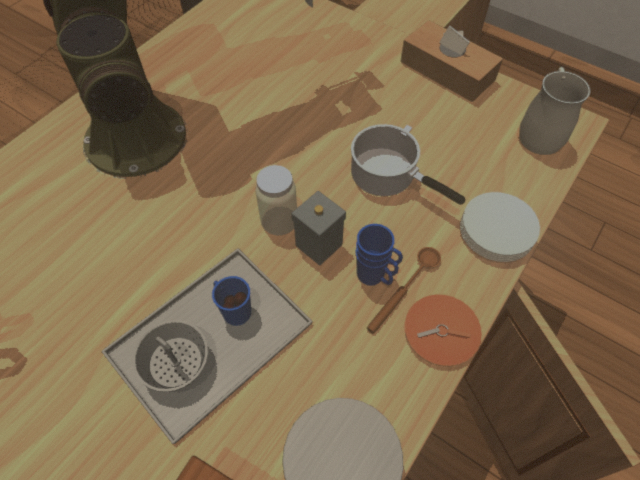

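View pics/t0.png

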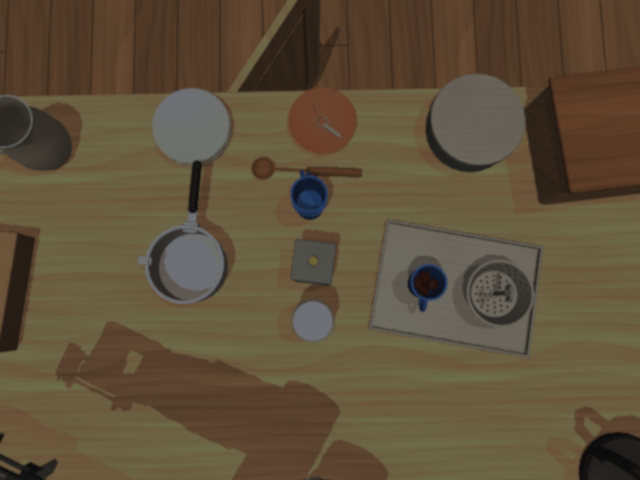

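The scene view shows the tray bottom left, with the basket at (172,357), the mug at (233,298) and the pan at (385,160). The top view has the mug at (427,283) with its handle towards the robot, the basket at (500,292), the pan at (186,264), the jar at (313,320), the caddy at (313,261) and the mug stack at (309,196).

```bash
cat > m.py <<'E'
from h import *
def circ(P):  # algebraic circle fit
    A=np.c_[2*P[:,:2],np.ones(len(P))]; s=np.linalg.lstsq(A,(P[:,:2]**2).sum(1),rcond=None)[0]
    return s[:2].round(4),round(float(np.sqrt(s[2]+s[0]**2+s[1]**2)),4)
def sel(c,box,z0,z1,hs=None):
    W=c['W'];m=c['ok']&(W[...,2]>z0)&(W[...,2]<z1)&(W[...,0]>box[0])&(W[...,0]<box[1])&(W[...,1]>box[2])&(W[...,1]<box[3])
    if hs is not None:m&=hs(c['hsv'])
    return W[m]
E
python3 - <<'E'
from m import *
blue=lambda h:(h[...,0]>100)&(h[...,0]<130)&(h[...,1]>110)
for n in('scene','top'):
    c=cam(n);W=c['W']
    def pr(t,P): print(n,t,len(P),P.mean(0).round(4) if len(P) else '', circ(P) if len(P)>5 else '', 'range',(P.min(0).round(3).tolist(),P.max(0).round(3).tolist()) if len(P) else '')
    print('surface z',np.median(sel(c,(.3,.7,-.5,.5),-.02,.006)[:,2]))
    pr('mugrim',sel(c,(.3,.55,-.3,-.1),.083,.1,blue))
    pr('muglow',sel(c,(.3,.55,-.3,-.1),.02,.075,blue))
    pr('nuts',sel(c,(.3,.55,-.3,-.1),.02,.085,lambda h:(h[...,0]<15)&(h[...,1]>120)))
    pr('bowlrim',sel(c,(.28,.55,-.48,-.26),.053,.066))
    pr('loop',sel(c,(.28,.55,-.48,-.26),.088,.14))
    L=sel(c,(.28,.55,-.48,-.26),.088,.14)
    if len(L)>5: d=np.linalg.svd(L[:,:2]-L[:,:2].mean(0),full_matrices=False)[2][0];print('loopdir',d)
    pr('panrim',sel(c,(.3,.56,.13,.4),.074,.09))
    pr('jar',sel(c,(.25,.42,-.1,.1),.13,.17))
    pr('caddy',sel(c,(.38,.53,-.1,.1),.1,.16))
    pr('stack',sel(c,(.5,.7,-.1,.1),.128,.15,blue))
    pr('stackall',sel(c,(.5,.7,-.1,.1),.03,.15,blue))
    pr('spoon',sel(c,(.58,.75,-.12,.15),.006,.03))
    tr=sel(c,(.28,.6,-.5,-.1),.001,.02,lambda h:h[...,1]<70);print('tray',cv2.minAreaRect(tr[:,:2].astype(np.float32)))
E
```

```text
surface z 5.51201686597087e-05
scene mugrim 121 [ 0.5164 -0.223   0.0908] (array([ 0.5171, -0.222 ]), 0.0336) range ([0.481, -0.257, 0.087], [0.55, -0.187, 0.096])
scene muglow 5 [ 0.4807 -0.2272  0.0647]  range ([0.468, -0.246, 0.043], [0.498, -0.216, 0.074])
scene nuts 4 [ 0.5108 -0.2152  0.0515]  range ([0.5, -0.226, 0.045], [0.52, -0.204, 0.058])
scene bowlrim 700 [ 0.477  -0.3721  0.0572] (array([ 0.4931, -0.3715]), 0.0636) range ([0.425, -0.439, 0.053], [0.55, -0.304, 0.066])
scene loop 121 [ 0.4968 -0.3725  0.1155] (array([ 0.4959, -0.3715]), 0.0094) range ([0.478, -0.376, 0.088], [0.511, -0.368, 0.127])
loopdir [0.99917861 0.040523  ]
scene panrim 290 [0.5149 0.267  0.0794] (array([0.563 , 0.2589]), 0.0748) range ([0.485, 0.18, 0.074], [0.559, 0.337, 0.086])
scene jar 52 [0.4166 0.005  0.149 ] (array([0.4255, 0.0057]), 0.0143) range ([0.411, -0.015, 0.146], [0.42, 0.026, 0.153])
scene caddy 1641 [ 0.4638 -0.0036  0.136 ] (array([0.4714, 0.0011]), 0.0365) range ([0.411, -0.036, 0.1], [0.53, 0.046, 0.154])
scene stack 72 [0.6741 0.004  0.1355] (array([0.6886, 0.01  ]), 0.0337) 
[... 1284 characters left out ...]
0.1482] (array([0.4224, 0.0088]), 0.0139) range ([0.409, -0.015, 0.143], [0.42, 0.032, 0.155])
top caddy 1827 [0.4581 0.0091 0.1398] (array([0.4714, 0.0095]), 0.0422) range ([0.403, -0.032, 0.102], [0.53, 0.05, 0.155])
top stack 144 [0.6694 0.0092 0.1337] (array([0.6843, 0.0122]), 0.033) range ([0.65, -0.022, 0.128], [0.7, 0.046, 0.139])
top stackall 692 [0.6778 0.0116 0.0817] (array([0.6776, 0.0118]), 0.025) range ([0.65, -0.022, 0.044], [0.7, 0.046, 0.139])
top spoon 83 [ 0.7246 -0.0045  0.0139] (array([0.7381, 0.0169]), 0.0956) range ([0.583, -0.101, 0.007], [0.75, 0.131, 0.027])
tray ((0.5060256719589233, -0.2952880263328552), (0.34015944600105286, 0.2371779829263687), 78.89094543457031)
```

```bash
cat > g.py <<'E'
from h import *
from scipy.spatial.transform import Rotation as Ro
def rel(p0,R0,p,R):
    return np.r_[R0.T@(np.array(p)-p0)/.4, Ro.from_matrix(R0.T@R).as_rotvec(degrees=True)/60].round(3).tolist()
def frame(az,down,roll=0): # tool z at azimuth az, 'down' deg below horizontal, y horizontal-left, then turned by roll about tool z
    a,d=np.radians([az,down]);z=np.array([np.cos(d)*np.cos(a),np.cos(d)*np.sin(a),-np.sin(d)])
    y=np.array([-np.sin(a),np.cos(a),0]);return np.c_[np.cross(y,z),y,z]@Ro.from_euler('z',roll,degrees=True).as_matrix()
def here():
    s=bot.state();return np.array(s['eef_pos']),np.array(s['eef_rot']),s
def plan(seq,start=None): # seq of (p,R): one call each
    p0,R0=start if start else here()[:2]
    for p,R in seq:
        r=rel(p0,R0,p,R);print(r,'ang',round(60*float(np.linalg.norm(r[3:])),1),'dist',round(float(np.linalg.norm(np.array(p)-p0)),3));p0,R0=np.array(p),R
E
python3 - <<'E'
from g import *
p,R,s=here()
plan([((.36,.16,.36),R),((.37,-.17,.36),frame(-15,80)),((.34,-.16,.30),frame(-15,50))])
E
```

```text
[-0.636, -0.623, -0.387, 0.0, 0.0, 0.0] ang 0.0 dist 0.388
[-0.382, -0.732, 0.0, -0.016, -0.166, -0.18] ang 14.7 dist 0.33
[0.104, 0.005, 0.134, -0.0, -0.5, -0.0] ang 30.0 dist 0.068
```

send_rows --series '[[[-0.636, -0.623, -0.387, 0, 0, 0, -1], [-0.636, -0.623, -0.387, 0, 0, 0, -1], [-0.636, -0.623, -0.387, 0, 0, 0, -1], [-0.636, -0.623, -0.387, 0, 0, 0, -1], [-0.636, -0.623, -0.387, 0, 0, 0, -1], [-0.636, -0.623, -0.387, 0, 0, 0, -1], [-0.636, -0.623, -0.387, 0, 0, 0, -1], [-0.636, -0.623, -0.387, 0, 0, 0, -1]]]' --grip_force 25

```text
time_s: 1.2
eef_pos: [0.3601, 0.1598, 0.36]
eef_rot: [[-0.899, 0.437, -0.0], [0.437, 0.899, 0.0], [0.0, 0.0, -1.0]]
contact_force: [0.3, 1.0, -0.1]
gripper_width: 0.0939
grip_force: 0.0
```

```bash
cat > log.py <<'E'
from g import *
import json
s=bot.state();open('log.jsonl','a').write(json.dumps([list(map(float,s['joint_pos'])),list(map(float,s['eef_pos'])),np.array(s['eef_rot']).tolist()])+'\n')
print(s['time_s'],np.round(s['joint_pos'],1),np.round(s['eef_pos'],4),np.round(s['eef_rot'],3).tolist(),s['contact_force'],s['gripper_width'])
E
python3 log.py
```

```text
1.2 [ 18.6  -7.7  93.9   0.   93.8 -45.5] [0.3601 0.1598 0.36  ] [[-0.899, 0.437, -0.0], [0.437, 0.899, 0.0], [0.0, 0.0, -1.0]] [ 0.27870458  1.02678756 -0.09461676] 0.09385853158461673
```

send_rows --series '[[[-0.382, -0.732, 0, -0.016, -0.166, -0.18, -1], [-0.382, -0.732, 0, -0.016, -0.166, -0.18, -1], [-0.382, -0.732, 0, -0.016, -0.166, -0.18, -1], [-0.382, -0.732, 0, -0.016, -0.166, -0.18, -1], [-0.382, -0.732, 0, -0.016, -0.166, -0.18, -1], [-0.382, -0.732, 0, -0.016, -0.166, -0.18, -1], [-0.382, -0.732, 0, -0.016, -0.166, -0.18, -1]]]'

```text
time_s: 2.08
eef_pos: [0.3704, -0.1699, 0.359]
eef_rot: [[-0.951, 0.259, 0.166], [0.256, 0.966, -0.043], [-0.171, 0.001, -0.985]]
contact_force: [-1.4, 0.9, 0.2]
gripper_width: 0.0938
grip_force: 0.0
```

```bash
python3 log.py
```

```text
2.075 [ -31.7  -12.1   98.2    2.9   84.5 -106.7] [ 0.3704 -0.1699  0.359 ] [[-0.951, 0.259, 0.166], [0.256, 0.966, -0.043], [-0.171, 0.001, -0.985]] [-1.36301535  0.93074981  0.21860487] 0.09378185884636457
```

send_rows --series '[[[0.1, 0, 0.13, 0, -0.5, 0, -1], [0.1, 0, 0.13, 0, -0.5, 0, -1], [0.1, 0, 0.13, 0, -0.5, 0, -1], [0.1, 0, 0.13, 0, -0.5, 0, -1]]]'

```text
time_s: 2.58
eef_pos: [0.3399, -0.1606, 0.3012]
eef_rot: [[-0.74, 0.258, 0.621], [0.199, 0.966, -0.165], [-0.643, 0.001, -0.766]]
contact_force: [0.2, -0.0, 0.0]
gripper_width: 0.0939
grip_force: 0.0
```

```bash
python3 log.py
```

```text
2.575 [ -44.2  -34.6  127.3   23.1   53.4 -127.4] [ 0.3399 -0.1606  0.3012] [[-0.74, 0.258, 0.621], [0.199, 0.966, -0.165], [-0.643, 0.001, -0.766]] [ 0.19992916 -0.0460482   0.04970427] 0.09388892628887817
```

```bash
cat > kin.py <<'E'
from g import *
import json
from scipy.optimize import least_squares
D=[([60.355,17.183,87.147,0,75.671,-3.816],[0.23953,0.49485,0.20495],None)]+[json.loads(l) for l in open('log.jsonl')]
def E(a,d): return Ro.from_euler(a,d,degrees=True).as_matrix()
C=np.diag([1.,1,1])
def fk(q,k):
    h,L1,L2,e,b,d,dx,dy=k
    A=E('z',q[0]); B=A@E('y',q[1]); F=B@E('y',q[2]); Wr=F@E('z',q[3])@E('y',q[4]); R=Wr@E('z',q[5])
    p=A@[0,b,h]+B@[0,0,L1]+F@[e,0,L2]+Wr@[dx,dy,d]
    return p,R@C
k0=[.2,.3,.3,0,.03,.25,0,0]
f=lambda k:np.concatenate([fk(q,k)[0]-p for q,p,_ in D]+[.003*(np.array(k)-k0)])
K=least_squares(f,k0).x
lim=np.array([[-173,173],[-45,126],[13.5,144],[-59,239],[0.5,175],[-146,146]])
def ik(p,R,q0):
    def g(q):
        pp,RR=fk(q,K);return np.r_[(pp-p)*5,Ro.from_matrix(RR.T@R).as_rotvec()]
    best=None
    for j in range(6):
        qi=np.array(q0,float)+(np.random.default_rng(j).normal(0,25,6) if j else 0)
        s=least_squares(g,np.clip(qi,lim[:,0]+1,lim[:,1]-1),bounds=(lim[:,0],lim[:,1]),x_scale=20.)
        if best is None or s.cost<best.cost-1e-9:best=s
        if best.cost<1e-7:break
    return best.x.round(1),float(np.sqrt(2*best.cost))
if __name__=='__main__':
    print(K.round(4),f(K).round(4)[:12])
    for q,p,R in D[1:]:print((fk(q,K)[1].T@np.array(R)).round(2).tolist())
E
python3 kin.py
```

```text
[0.2213 0.4242 0.4492 0.0416 0.0337 0.2701 0.0017 0.0029] [-0.      0.      0.      0.      0.      0.     -0.      0.     -0.0001
  0.      0.      0.    ]
[[0.0, -1.0, -0.0], [1.0, 0.0, -0.0], [0.0, -0.0, 1.0]]
[[0.0, -1.0, -0.0], [1.0, 0.0, -0.0], [0.0, -0.0, 1.0]]
[[0.0, -1.0, -0.0], [1.0, 0.0, -0.0], [0.0, -0.0, 1.0]]
```

```bash
sed -i 's/^C=.*/C=np.array([[0,-1.,0],[1,0,0],[0,0,1]])/' kin.py; python3 - <<'E'
from kin import *
q0=D[-1][0]
G=np.array([.5155,-.2205,.060]); 
for az in(-15,-25):
  for dn in(20,30,40,50,60):
    R=frame(az,dn); t=R[:,2]
    q,e=ik(G+.019*t,R,q0); q2,e2=ik(G-.10*t,R,q)
    print(az,dn,'grasp',q,round(e,3),'pre',q2,round(e2,3))
    # pour: mug centre rotated by th about horizontal axis
    for pd in(-105,-135,-75):   # direction the mouth tips to (azimuth)
      for th in(110,135,155):
        a=np.radians(pd);ax=np.cross([0,0,1],[np.cos(a),np.sin(a),0])
        Rp=Ro.from_rotvec(np.radians(th)*ax).as_matrix()@R
        g=np.array([.50,-.33,.24])-.03*np.array([np.cos(a),np.sin(a),0])
        q3,e3=ik(g+.019*Rp[:,2],Rp,q+[0,0,0,0,0,100])
        if e3<.02: print('   pour',pd,th,q3,'toolz',Rp[:,2].round(2))
E
```

```text
-15 20 grasp [ -25.9   16.   120.1   49.8    0.5 -146. ] 0.508 pre [ -27.9   -5.3  137.6   49.1    0.5 -146. ] 0.472
   pour -105 110 [ -55.4   26.3  119.3  119.6   79.  -131.4] toolz [0.99 0.07 0.12]
   pour -105 135 [ -53.1   30.   120.6  129.4   85.5 -113.8] toolz [ 0.97 -0.01  0.24]
   pour -105 155 [-50.2  31.8 122.2 138.7  88.8 -98.7] toolz [ 0.95 -0.1   0.31]
   pour -135 155 [ -19.1   42.4  111.9  218.3  101.2 -133.3] toolz [ 0.38 -0.77  0.51]
   pour -75 110 [-58.8  29.8  91.8  66.4  91.7 -93.8] toolz [ 0.66  0.68 -0.32]
   pour -75 135 [-59.3  37.2  89.2  73.9 102.4 -77. ] toolz [ 0.64  0.77 -0.09]
   pour -75 155 [-59.3  41.8  89.6  81.9 108.6 -63.3] toolz [0.64 0.76 0.11]
-15 30 grasp [ -26.    17.2  120.1   49.     0.5 -146. ] 0.355 pre [ -27.9   -3.9  136.4   48.3    0.5 -146. ] 0.302
   pour -105 110 [ -57.5   31.1  113.6  111.2   87.4 -129.3] toolz [0.96 0.23 0.17]
   pour -105 135 [ -54.5   36.2  115.4  124.1   95.8 -114.2] toolz [0.93 0.12 0.35]
   pour -105 155 [ -50.6   38.8  117.5  136.6  100.5 -100.3] toolz [ 0.89 -0.02  0.45]
   pour -135 155 [ -22.9   47.1  11
[... 4761 characters left out ...]
.  -55.3] toolz [0.29 0.8  0.52]
-25 60 grasp [-27.5  19.5 114.7   4.5  15.9 -96.5] 0.0 pre [-27.9   1.3 119.2   2.9  29.5 -95. ] 0.0
   pour -105 110 [ -58.1   43.2   92.    89.8  107.8 -115.1] toolz [0.69 0.69 0.21]
   pour -105 135 [ -54.8   50.5   94.5  108.1  118.8 -105.8] toolz [0.65 0.52 0.55]
   pour -105 155 [-49.8  54.7  97.5 126.7 126.3 -94.5] toolz [0.59 0.3  0.75]
   pour -135 155 [ -37.    56.3  102.2  169.5  128.  -133. ] toolz [ 0.48 -0.18  0.86]
   pour -75 110 [-52.8  52.2  65.   64.8 129.  -82.5] toolz [ 0.13  0.99 -0.01]
   pour -75 135 [-52.1  58.5  68.4  84.4 136.9 -66.4] toolz [0.15 0.91 0.39]
   pour -75 155 [-50.5  61.2  74.7 102.4 140.5 -51.8] toolz [0.2  0.73 0.65]
```

```bash
python3 - <<'E'
from kin import *
G=np.array([.5155,-.2205,.060]); 
for az in(0,-15,-30):
  for dn in(5,15,30):
   for roll in (0,180):
    R=frame(az,dn,roll); t=R[:,2]
    best=None
    for s4 in(150,190,220):
      for s6 in(-90,90):
       for s5 in (40,70):
        q,e=ik(G+.019*t,R,[-30,30,115,s4,s5,s6])
        if best is None or e<best[1]-1e-4: best=(q,e)
      if best[1]<.002:break
    q,e=best
    q2,e2=ik(G-.10*t,R,q)
    print(az,dn,roll,'grasp',q,round(e,3),'pre',q2,round(e2,3))
E
```

```text
0 5 0 grasp [-45.   43.6 124.9 133.6  77.   98.3] 0.0 pre [-63.4  41.1 136.  116.3  83.7  92.7] 0.0
0 5 180 grasp [-45.   43.6 124.9 133.6  77.  -81.7] 0.0 pre [-63.4  41.1 136.  116.3  83.7 -87.3] 0.0
0 15 0 grasp [-44.2  36.2 126.1 130.8  62.9 103.7] 0.0 pre [-61.4  27.2 138.2 114.3  68.5 103.8] 0.0
0 15 180 grasp [-44.2  36.2 126.1 130.8  62.9 -76.3] 0.0 pre [-61.4  27.2 138.2 114.3  68.5 -76.2] 0.0
0 30 0 grasp [-41.7  27.  125.  120.3  41.8 117.9] 0.0 pre [-55.2  10.2 136.  100.6  46.3 129.1] 0.0
0 30 180 grasp [-41.7  27.  125.  120.3  41.8 -62.1] 0.0 pre [-55.2  10.2 136.  100.6  46.3 -50.9] 0.0
-15 5 0 grasp [-35.3  43.2 128.7 159.3  77.4  92.9] 0.0 pre [-47.   42.7 143.4 148.1  90.2  86.7] 0.0
-15 5 180 grasp [-35.3  43.2 128.7 159.3  77.4 -87.1] 0.0 pre [-47.   42.7 143.4 148.1  90.2 -93.3] 0.0
-15 15 0 grasp [-34.9  35.2 130.  158.   61.1  95.7] 0.0 pre [-46.9  27.  144.  144.7  67.9  95.8] 0.061
-15 15 180 grasp [-34.9  35.2 130.  158.   61.1 -84.3] 0.0 pre [-46.9  27.  144.  144.7  67.9 -84.2] 0.061
-15 30 0 grasp [-33.5  25.4 128.3 151.9  35.7 104. ] 0.0 pre [-41.3   5.  142.5 135.2  33.  115.9] 0.0
-15 30 180 grasp [-33.5  25.4 128.3 151.9  35.7 -76. ] 0.0 pre [-41.3   5.  142.5 135.2  33.  -64.1] 0.0
-30 5 0 grasp [-23.3  43.1 128.7 186.8  76.9  89. ] 0.0 pre [-19.3  42.8 143.5 190.6  91.2  91.2] 0.0
-30 5 180 grasp [-23.3  43.1 128.7 186.8  76.9 -91. ] 0.0 pre [-19.3  42.8 143.5 190.6  91.2 -88.8] 0.0
-30 15 0 grasp [-23.5  35.1 130.  187.3  60.2  88.1] 0.0 pre [-17.2  27.  144.  195.4  66.6  87.1] 0.066
-30 15 180 grasp [-23.5  35.1 130.  187.3  60.2 -91.9] 0.0 pre [-17.2  27.  144.  195.4  66.6 -92.9] 0.066
-30 30 0 grasp [-23.9  25.3 128.3 189.5  33.8  85.1] 0.0 pre [-21.3   4.7 142.5 196.2  27.8  79.9] 0.0
-30 30 180 grasp [-23.9  25.3 128.3 189.5  33.8 -94.9] 0.0 pre [ -21.3    4.7  142.5  196.2   27.8 -100.1] 0.0
```

```bash
cat > jp.py <<'E'
from kin import *
def rows(path,p0,R0,grip,nd=3):
    "path: joint list -> rows relative to p0,R0"
    out=[]
    for q in path:
        p,R=fk(q,K);out.append(rel(p0,R0,p,R)+[grip])
    return out
def show(path,start,grip,n=8):
    p0,R0=start
    for i in range(0,len(path),n):
        ch=path[i:i+n];print(str([[ [round(float(x),3) for x in r] for r in rows(ch,p0,R0,grip)]]))
        for q in ch[::2]:
            p,R=fk(q,K); print('   ',p.round(3),'z',R[:,2].round(2),'wrist',(p-.27*R[:,2]).round(2))
        p0,R0=fk(ch[-1],K)
E
python3 - <<'E'
from jp import *
from scipy.interpolate import PchipInterpolator as PI
p,R,s=here();q=np.array(s['joint_pos'])
G=np.array([.5155,-.2205,.060]);R1=frame(-15,30,180);t=R1[:,2]
qp,e=ik(G-.10*t,R1,[-41.3,5,142.5,135.2,33,-64.1]);print(qp,e)
M=np.array([-42,-12,128,85,60,-95])
f=PI([0,1,2],np.array([q,M,qp]))
path=[f(x) for x in np.linspace(0,2,17)[1:]]
show(path,(p,R),-1)
E
```

```text
[-41.3   5.  142.5 135.2  33.  -64.1] 1.3870617786782557e-10
[[[-0.009, 0.078, 0.037, -0.133, 0.01, 0.165, -1.0], [-0.03, 0.148, 0.064, -0.256, 0.022, 0.33, -1.0], [-0.06, 0.206, 0.082, -0.368, 0.034, 0.495, -1.0], [-0.097, 0.25, 0.096, -0.471, 0.047, 0.661, -1.0], [-0.138, 0.281, 0.106, -0.566, 0.06, 0.826, -1.0], [-0.182, 0.299, 0.116, -0.652, 0.074, 0.992, -1.0], [-0.225, 0.305, 0.126, -0.732, 0.089, 1.158, -1.0], [-0.266, 0.299, 0.137, -0.806, 0.104, 1.321, -1.0]]]
    [ 0.36  -0.133  0.292] z [ 0.65 -0.03 -0.76] wrist [ 0.18 -0.13  0.5 ]
    [ 0.399 -0.091  0.292] z [ 0.72  0.19 -0.67] wrist [ 0.21 -0.14  0.47]
    [ 0.436 -0.07   0.304] z [ 0.79  0.32 -0.52] wrist [ 0.22 -0.16  0.45]
    [ 0.469 -0.069  0.32 ] z [ 0.86  0.37 -0.36] wrist [ 0.24 -0.17  0.42]
[[[-0.032, 0.021, 0.016, -0.074, -0.01, 0.164, -1.0], [-0.08, 0.019, 0.026, -0.138, -0.038, 0.335, -1.0], [-0.138, -0.007, 0.031, -0.194, -0.084, 0.512, -1.0], [-0.203, -0.059, 0.03, -0.242, -0.148, 0.695, -1.0], [-0.266, -0.137, 0.021, -0.281, -0.229, 0.881, -1.0], [-0.322, -0.24, 0.001, -0.313, -0.327, 1.069, -1.0], [-0.364, -0.364, -0.029, -0.339, -0.44, 1.255, -1.0], [-0.387, -0.502, -0.07, -0.36, -0.568, 1.436, -1.0]]]
    [ 0.496 -0.086  0.33 ] z [ 0.92  0.33 -0.22] wrist [ 0.25 -0.18  0.39]
    [ 0.51  -0.121  0.307] z [ 0.97  0.2  -0.16] wrist [ 0.25 -0.18  0.35]
    [ 0.502 -0.162  0.247] z [ 0.98  0.02 -0.22] wrist [ 0.24 -0.17  0.31]
    [ 0.464 -0.192  0.159] z [ 0.91 -0.16 -0.39] wrist [ 0.22 -0.15  0.26]
```

```bash
python3 - <<'E'
from jp import *
from scipy.interpolate import PchipInterpolator as PI
p,R,s=here();q=np.array(s['joint_pos'])
G=np.array([.5155,-.2205,.060]);R1=frame(-15,30,180);t=R1[:,2]
pre=G-.10*t+[0,0,.09]
qp,e=ik(pre,R1,[-41.3,5,142.5,135.2,33,-64.1]);print(qp,e,pre)
M=np.array([-42,-14,128,85,60,-95])
f=PI([0,1,2],np.array([q,M,qp]))
path=[f(x) for x in np.linspace(0,2,19)[1:]]
show(path,(p,R),-1,6)
plan([(G-.10*t,R1),(G+.019*t,R1)],(pre,R1))
E
```

```text
[-41.8 -12.2 139.2  99.7  23.3 -24.7] 8.960542997873055e-11 [ 0.43184837 -0.19808561  0.2       ]
[[[-0.017, 0.083, 0.039, -0.142, -0.0, 0.137, -1.0], [-0.044, 0.155, 0.065, -0.273, -0.001, 0.284, -1.0], [-0.079, 0.213, 0.081, -0.39, -0.0, 0.437, -1.0], [-0.119, 0.256, 0.092, -0.493, 0.003, 0.593, -1.0], [-0.159, 0.284, 0.099, -0.583, 0.01, 0.75, -1.0], [-0.198, 0.299, 0.104, -0.659, 0.021, 0.902, -1.0]]]
    [ 0.363 -0.132  0.294] z [ 0.66 -0.02 -0.75] wrist [ 0.18 -0.13  0.5 ]
    [ 0.406 -0.09   0.297] z [ 0.74  0.2  -0.65] wrist [ 0.21 -0.14  0.47]
    [ 0.441 -0.07   0.312] z [ 0.81  0.32 -0.5 ] wrist [ 0.22 -0.16  0.45]
[[[-0.017, 0.027, 0.015, -0.065, -0.005, 0.144, -1.0], [-0.034, 0.048, 0.023, -0.118, -0.009, 0.278, -1.0], [-0.047, 0.064, 0.026, -0.159, -0.01, 0.397, -1.0], [-0.062, 0.072, 0.027, -0.189, -0.016, 0.518, -1.0], [-0.084, 0.063, 0.028, -0.211, -0.037, 0.656, -1.0], [-0.109, 0.039, 0.031, -0.228, -0.071, 0.811, -1.0]]]
    [ 0.467 -0.068  0.328] z [ 0.86  0.36 -0.36] wrist [ 0.23 -0.17  0.43]
    [ 0.481 -0.072  0.342] z [ 0.89  0.36 -0.27] wrist [ 0.24 -0.17  0.42]
    [ 0.488 -0.085  0.343] z [ 0.92  0.31 -0.23] wrist [ 0.24 -0.17  0.41]
[[[-0.048, -0.005, -0.002, -0.031, -0.056, 0.163, -1.0], [-0.107, -0.02, -0.008, -0.067, -0.125, 0.336, -1.0], [-0.175, -0.046, -0.023, -0.11, -0.203, 0.514, -1.0], [-0.247, -0.081, -0.046, -0.164, -0.289, 0.696, -1.0], [-0.32, -0.126, -0.079, -0.232, -0.381, 0.875, -1.0], [-0.392, -0.177, -0.123, -0.314, -0.476, 1.047, -1.0]]]
    [ 0.49  -0.111  0.323] z [ 0.95  0.19 -0.24] wrist [ 0.23 -0.16  0.39]
    [ 0.481 -0.146  0.283] z [ 0.95  0.03 -0.32] wrist [ 0.22 -0.15  0.37]
    [ 0.453 -0.182  0.229] z [ 0.89 -0.14 -0.43] wrist [ 0.21 -0.14  0.35]
[-0.195, -0.0, 0.112, 0.0, 0.0, 0.0] ang 0.0 dist 0.09
[0.0, 0.0, 0.298, 0.0, 0.0, 0.0] ang 0.0 dist 0.119
```

send_rows --series '[[[-0.017, 0.083, 0.039, -0.142, 0, 0.137, -1], [-0.044, 0.155, 0.065, -0.273, 0, 0.284, -1], [-0.079, 0.213, 0.081, -0.39, 0, 0.437, -1], [-0.119, 0.256, 0.092, -0.493, 0.003, 0.593, -1], [-0.159, 0.284, 0.099, -0.583, 0.01, 0.75, -1], [-0.198, 0.299, 0.104, -0.659, 0.021, 0.902, -1], [-0.198, 0.299, 0.104, -0.659, 0.021, 0.902, -1]]]'

```text
time_s: 3.45
eef_pos: [0.4568, -0.0679, 0.3207]
eef_rot: [[-0.451, 0.326, 0.831], [0.88, 0.315, 0.354], [-0.146, 0.891, -0.429]]
contact_force: [-0.3, 0.2, 0.2]
gripper_width: 0.0944
grip_force: 0.0
```

send_rows --series '[[[-0.017, 0.027, 0.015, -0.065, -0.005, 0.144, -1], [-0.034, 0.048, 0.023, -0.118, -0.009, 0.278, -1], [-0.047, 0.064, 0.026, -0.159, -0.01, 0.397, -1], [-0.062, 0.072, 0.027, -0.189, -0.016, 0.518, -1], [-0.084, 0.063, 0.028, -0.211, -0.037, 0.656, -1], [-0.109, 0.039, 0.031, -0.228, -0.071, 0.811, -1], [-0.109, 0.039, 0.031, -0.228, -0.071, 0.811, -1]]]'

```text
time_s: 4.32
eef_pos: [0.4911, -0.0973, 0.336]
eef_rot: [[-0.078, 0.339, 0.938], [0.81, -0.527, 0.258], [0.581, 0.78, -0.233]]
contact_force: [0.2, -0.5, -0.7]
gripper_width: 0.0942
grip_force: 0.0
```

```bash
python3 log.py; python3 -c "
from g import *
R1=frame(-15,30,180);t=R1[:,2];G=np.array([.5155,-.2205,.060]);pre=G-.10*t+[0,0,.09]
p,R,s=here(); print(rel(p,R,pre,R1))"
```

```text
4.325 [-42.4 -12.9 129.3  91.5  55.4 -76.3] [ 0.4911 -0.0973  0.336 ] [[-0.078, 0.339, 0.938], [0.81, -0.527, 0.258], [0.581, 0.78, -0.233]] [ 0.24258892 -0.51989512 -0.71241029] 0.09419884288127067
[-0.39, -0.183, -0.125, -0.317, -0.476, 1.051]
```

send_rows --series '[[[-0.048, -0.005, -0.002, -0.031, -0.056, 0.163, -1], [-0.107, -0.02, -0.008, -0.067, -0.125, 0.336, -1], [-0.175, -0.046, -0.023, -0.11, -0.203, 0.514, -1], [-0.247, -0.081, -0.046, -0.164, -0.289, 0.696, -1], [-0.32, -0.126, -0.079, -0.232, -0.381, 0.875, -1], [-0.32, -0.126, -0.079, -0.232, -0.381, 0.875, -1]]]'

```text
time_s: 5.08
eef_pos: [0.4538, -0.1832, 0.2287]
eef_rot: [[0.449, -0.094, 0.889], [0.071, -0.988, -0.14], [0.891, 0.126, -0.436]]
contact_force: [1.3, -0.0, -0.2]
gripper_width: 0.0942
grip_force: 0.0
```

```bash
python3 log.py; python3 -c "
from g import *
R1=frame(-15,30,180);t=R1[:,2];G=np.array([.5155,-.2205,.060]);pre=G-.10*t+[0,0,.09]
p,R,s=here(); plan([(pre,R1),(G-.1*t,R1)])"
```

```text
5.075 [-42.4 -12.  136.9  98.1  30.1 -33.5] [ 0.4538 -0.1832  0.2287] [[0.449, -0.094, 0.889], [0.071, -0.988, -0.14], [0.891, 0.126, -0.436]] [ 1.28705974 -0.03872894 -0.15044554] 0.09422053500582851
[-0.091, 0.033, -0.012, -0.084, -0.075, 0.181] ang 12.8 dist 0.039
[-0.195, -0.0, 0.112, 0.0, 0.0, 0.0] ang 0.0 dist 0.09
```

Then descend to the pre-grasp pose and take a fresh look.

send_rows --series '[[[-0.091, 0.033, -0.012, -0.084, -0.075, 0.181, -1], [-0.091, 0.033, -0.012, -0.084, -0.075, 0.181, -1], [-0.091, 0.033, -0.012, -0.084, -0.075, 0.181, -1]]]'

```text
time_s: 5.45
eef_pos: [0.4331, -0.1978, 0.202]
eef_rot: [[0.481, -0.255, 0.839], [-0.124, -0.967, -0.223], [0.868, 0.003, -0.496]]
contact_force: [-1.0, -0.1, 0.3]
gripper_width: 0.0937
grip_force: 0.0
```

send_rows --series '[[[-0.06, 0, 0.037, 0, 0, 0, -1], [-0.13, 0, 0.075, 0, 0, 0, -1], [-0.195, 0, 0.112, 0, 0, 0, -1], [-0.195, 0, 0.112, 0, 0, 0, -1], [-0.195, 0, 0.112, 0, 0, 0, -1]]]'

```text
time_s: 6.08
eef_pos: [0.433, -0.1986, 0.1124]
eef_rot: [[0.479, -0.258, 0.839], [-0.127, -0.966, -0.225], [0.868, 0.001, -0.496]]
contact_force: [-0.7, -0.8, -0.3]
gripper_width: 0.0941
grip_force: 0.0
```

```bash
python3 log.py; python3 -c "
from m import *
c=cam('scene','s1');d=cam('top','t1')
cv2.imwrite('pics/b1.png',np.hstack([c['frame'][180:460,60:460],d['frame'][180:460,240:640]]))
from g import *
R1=frame(-15,30,180);t=R1[:,2];G=np.array([.5155,-.2205,.060])
plan([(G+.019*t,R1)])"
```

```text
6.075 [-42.3   4.7 142.2 133.3  33.2 -62.8] [ 0.433  -0.1986  0.1124] [[0.479, -0.258, 0.839], [-0.127, -0.966, -0.225], [0.868, 0.001, -0.496]] [-0.73325138 -0.81184237 -0.28346393] 0.09411399242089928
[-0.009, -0.001, 0.298, 0.001, -0.005, 0.001] ang 0.3 dist 0.119
```

View pics/b1.png

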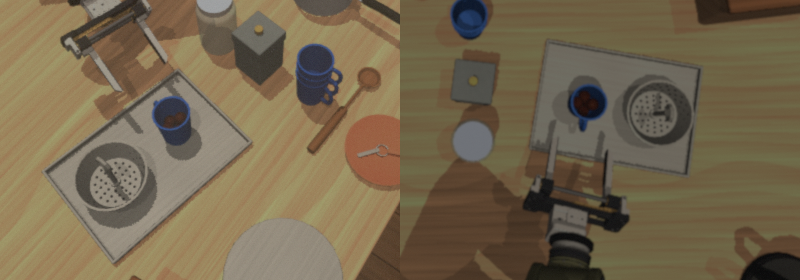

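The fingers straddle the line to the mug: tips at (557,145) and (603,155) in the right half, with the mug at (588,103) and its handle between them. I'll advance and grip.

send_rows --series '[[[0, 0, 0.1, 0, 0, 0, -1], [-0.004, 0, 0.2, 0, 0, 0, -1], [-0.009, 0, 0.298, 0, -0.005, 0, -1], [-0.009, 0, 0.298, 0, -0.005, 0, -1], [-0.009, 0, 0.298, 0, -0.005, 0, 1], [-0.009, 0, 0.298, 0, -0.005, 0, 1], [-0.009, 0, 0.298, 0, -0.005, 0, 1], [-0.009, 0, 0.298, 0, -0.005, 0, 1]]]' --grip_force 25

```text
time_s: 7.18
eef_pos: [0.5306, -0.2252, 0.0497]
eef_rot: [[0.483, -0.26, 0.836], [-0.13, -0.966, -0.225], [0.866, -0.0, -0.5]]
contact_force: [-4.4, -0.0, 7.6]
gripper_width: 0.0662
grip_force: 24.8
```

```bash
python3 log.py; python3 -c "
from m import *
blue=lambda h:(h[...,0]>100)&(h[...,0]<130)&(h[...,1]>110)
for n in('scene','top'):
  c=cam(n);print(circ(sel(c,(.4,.6,-.3,-.1),.083,.1,blue)))"
```

```text
7.175 [-34.4  25.4 128.3 150.7  35.8 -75.5] [ 0.5306 -0.2252  0.0497] [[0.483, -0.26, 0.836], [-0.13, -0.966, -0.225], [0.866, -0.0, -0.5]] [-4.44474089 -0.02002195  7.56912094] 0.06624738785072269
(array([ 0.5176, -0.2222]), 0.0338)
(array([ 0.5145, -0.2187]), 0.0334)
```

```bash
cat > pour.py <<'E'
from jp import *
R1=frame(-15,30,180); m=R1.T@np.array([0,0,1.])
def mugpose(R):  # axis, lip offset from grasp
    u=R@m; w=np.array([0,0,-1.])-(-u[2])*u*1.0; n=np.linalg.norm(w); w=w/n if n>1e-6 else w
    return u,.031*u+.035*w
def pose(A,dn,roll,lip):
    R=frame(A,dn,180+roll);u,o=mugpose(R);g=np.array(lip)-o
    return g+.019*R[:,2],R,g,u
def bodymin(g,R):
    c=[g-R[:,2]*(.078+d)+R[:,0]*a+R[:,1]*b for a in(-.0375,.0375) for b in(-.0885,.0885) for d in(0,.1)]
    return np.array(c)
if __name__=='__main__':
    for A in(0,10,-10):
        q=[-38,25,125,150,60,-60]
        for roll in(0,40,80,110,130,150,175):
            p,R,g,u=pose(A,0,roll,(.512,-.335,.14));q,e=ik(p,R,q);B=bodymin(g,R)
            print(A,roll,'th',round(np.degrees(np.arccos(u[2]))),q,round(e,3),'g',g.round(3),'u',u.round(2),'body zmin',B[:,2].min().round(3),'xmax',B[:,0].max().round(3))
E
python3 pour.py
```

```text
0 0 th 30 [-52.2  40.5 111.1 124.3  73.  -66.9] 0.0 g [ 0.558 -0.335  0.131] u [-0.5   0.    0.87] body zmin 0.093 xmax 0.48
0 40 th 48 [-50.9  36.3 116.8 125.9  73.4 -28.5] 0.0 g [ 0.543 -0.3    0.146] u [-0.5  -0.56  0.66] body zmin 0.06 xmax 0.465
0 80 th 81 [-52.6  32.3 118.3 123.7  72.6  14.1] 0.0 g [ 0.53  -0.304  0.17 ] u [-0.5  -0.85  0.15] body zmin 0.076 xmax 0.452
0 110 th 107 [-54.7  30.8 117.7 121.1  72.4  46.6] 0.0 g [ 0.522 -0.319  0.183] u [-0.5  -0.81 -0.3 ] body zmin 0.087 xmax 0.444
0 130 th 124 [-56.3  30.6 117.  119.4  72.7  67.8] 0.0 g [ 0.516 -0.33   0.186] u [-0.5  -0.66 -0.56] body zmin 0.094 xmax 0.438
0 150 th 139 [-57.9  30.8 116.7 117.9  73.4  88.4] 0.0 g [ 0.508 -0.339  0.186] u [-0.5  -0.43 -0.75] body zmin 0.11 xmax 0.43
0 175 th 150 [-58.9  30.5 117.8 117.2  74.3 112.9] 0.0 g [ 0.498 -0.337  0.184] u [-0.5  -0.08 -0.86] body zmin 0.139 xmax 0.42
10 0 th 30 [-54.5  42.3 106.6 112.2  77.2 -61.4] 0.0 g [ 0.557 -0.327  0.131] u [-0.49 -0.09  0.87] body zmin 0.093 xmax 0.496
10 40 th 48 [-54.3  37.9 112.8 112.8  77.7 -23.2] 0.0 g [ 0.537 -0.296  0.146] u [
[... 899 characters left out ...]
 u [-0.59 -0.46  0.66] body zmin 0.06 xmax 0.488
-10 80 th 81 [-47.9  30.8 121.5 138.7  68.6   7.8] 0.0 g [ 0.535 -0.308  0.17 ] u [-0.64 -0.75  0.15] body zmin 0.076 xmax 0.468
-10 110 th 107 [-50.3  29.  121.6 135.7  68.   40.1] 0.0 g [ 0.525 -0.321  0.183] u [-0.63 -0.71 -0.3 ] body zmin 0.087 xmax 0.459
-10 130 th 124 [-52.2  28.5 121.4 133.6  68.2  61.3] 0.0 g [ 0.517 -0.331  0.186] u [-0.61 -0.57 -0.56] body zmin 0.094 xmax 0.455
-10 150 th 139 [-54.   28.4 121.5 131.9  68.9  81.9] 0.0 g [ 0.507 -0.338  0.186] u [-0.57 -0.34 -0.75] body zmin 0.11 xmax 0.447
-10 175 th 150 [-54.8  28.1 122.8 131.3  69.8 106.4] 0.0 g [ 0.497 -0.335  0.184] u [-0.51  0.01 -0.86] body zmin 0.139 xmax 0.437
```

send_rows --series '[[[0.04, 0, -0.025, 0, 0, 0, 1], [0.11, 0, -0.063, 0, 0, 0, 1], [0.2, 0, -0.115, 0, 0, 0, 1], [0.3, 0, -0.172, 0, 0, 0, 1], [0.36, 0, -0.2, 0, 0, 0, 1], [0.36, 0, -0.2, 0, 0, 0, 1], [0.36, 0, -0.2, 0, 0, 0, 1]]]'

```text
time_s: 8.15
eef_pos: [0.5329, -0.2255, 0.212]
eef_rot: [[0.486, -0.26, 0.835], [-0.131, -0.966, -0.224], [0.864, -0.001, -0.503]]
contact_force: [1.0, 0.2, -2.6]
gripper_width: 0.0658
grip_force: 25.0
```

```bash
python3 log.py; python3 -c "
from pour import *
p0,R0,s=here()
q=s['joint_pos']
for A,roll in((0,0),(0,50)):
  p,R,g,u=pose(A,0,roll,(.512,-.335,.14)); 
  if roll==0: p=np.array([.49,-.28,.25])
  print(rel(p0,R0,p,R),p); p0,R0=p,R
"
```

```text
8.15 [-34.3   1.3 124.9 104.8  17.1 -25.4] [ 0.5329 -0.2255  0.212 ] [[0.486, -0.26, 0.835], [-0.131, -0.966, -0.224], [0.864, -0.001, -0.503]] [ 0.95426882  0.22757139 -2.59777148] 0.06583685298660595
[0.048, 0.159, -0.107, 0.245, 0.501, -0.067] [ 0.49 -0.28  0.25]
[-0.245, 0.047, 0.171, 0.0, 0.0, 0.833] [ 0.55822666 -0.2988749   0.15181889]
```

send_rows --series '[[[0.016, 0.05, -0.035, 0.08, 0.17, -0.02, 1], [0.032, 0.1, -0.07, 0.16, 0.33, -0.045, 1], [0.048, 0.159, -0.107, 0.245, 0.5, -0.067, 1], [0.048, 0.159, -0.107, 0.245, 0.5, -0.067, 1], [0.048, 0.159, -0.107, 0.245, 0.5, -0.067, 1]]]'

```text
time_s: 8.78
eef_pos: [0.4898, -0.2814, 0.2489]
eef_rot: [[0.002, -0.005, 1.0], [-0.002, -1.0, -0.005], [1.0, -0.002, -0.002]]
contact_force: [0.1, 0.9, -2.0]
gripper_width: 0.0658
grip_force: 25.0
```

```bash
python3 log.py; python3 -c "
from pour import *
p0,R0,s=here()
for roll,z in((50,.17),(78,.145)):
  p,R,g,u=pose(0,0,roll,(.512,-.335,z)); print(rel(p0,R0,p,R),p,u); p0,R0=p,R
base=(p0,R0)
for i,rolls in enumerate(((82,86,90,94,98,102,106,110),(114,118,122,126,130,134,138,142),(146,150,154,158,162,166,170,172))):
  o=[]
  for r in rolls: p,R,g,u=pose(0,0,r,(.512,-.335,.145)); o.append(rel(p0,R0,p,R)+[1])
  print([[ [round(float(x),3) for x in r] for r in o]]);p0,R0=p,R
"
```

```text
8.775 [-57.9  15.7 126.9 116.7  70.9 -57. ] [ 0.4898 -0.2814  0.2489] [[0.002, -0.005, 1.0], [-0.002, -1.0, -0.005], [1.0, -0.002, -0.002]] [ 0.09521668  0.86071439 -1.97282692] 0.06578591916378032
[-0.167, 0.043, 0.171, 0.005, -0.0, 0.831] [ 0.55822666 -0.2988749   0.18181889] [-0.5        -0.66341395  0.5566704 ]
[-0.004, 0.022, -0.021, 0.0, 0.0, 0.467] [ 0.54970335 -0.30331276  0.17384621] [-0.5        -0.84710067  0.18005681]
[[[0.005, -0.005, -0.003, 0.0, 0.0, 0.067, 1.0], [0.01, -0.009, -0.005, 0.0, 0.0, 0.133, 1.0], [0.015, -0.013, -0.008, 0.0, 0.0, 0.2, 1.0], [0.021, -0.016, -0.011, 0.0, 0.0, 0.267, 1.0], [0.026, -0.019, -0.013, 0.0, 0.0, 0.333, 1.0], [0.032, -0.022, -0.016, 0.0, 0.0, 0.4, 1.0], [0.038, -0.024, -0.019, 0.0, 0.0, 0.467, 1.0], [0.045, -0.026, -0.022, 0.0, 0.0, 0.533, 1.0]]]
[[[0.004, -0.004, -0.003, 0.0, 0.0, 0.067, 1.0], [0.009, -0.009, -0.006, 0.0, 0.0, 0.133, 1.0], [0.014, -0.012, -0.009, 0.0, 0.0, 0.2, 1.0], [0.019, -0.016, -0.012, 0.0, 0.0, 0.267, 1.0], [0.024, -0.018, -0.016, 0.0, 0.0, 0.333, 1.0], [0.028, -0.021, -0.019, 0.0, 0.0, 0.4, 1.0], [0.033, -0.023, -0.023, 0.0, 0.0, 0.467, 1.0], [0.037, -0.024, -0.027, 0.0, 0.0, 0.533, 1.0]]]
[[[0.003, -0.003, -0.004, 0.0, 0.0, 0.067, 1.0], [0.005, -0.005, -0.009, 0.0, 0.0, 0.133, 1.0], [0.007, -0.007, -0.013, 0.0, 0.0, 0.2, 1.0], [0.009, -0.007, -0.018, 0.0, 0.0, 0.267, 1.0], [0.009, -0.007, -0.023, 0.0, 0.0, 0.333, 1.0], [0.009, -0.005, -0.027, 0.0, 0.0, 0.4, 1.0], [0.009, -0.003, -0.031, 0.0, 0.0, 0.467, 1.0], [0.008, -0.001, -0.032, 0.0, 0.0, 0.5, 1.0]]]
```

send_rows --series '[[[-0.04, 0.011, 0.04, 0, 0, 0.15, 1], [-0.08, 0.02, 0.08, 0, 0, 0.32, 1], [-0.12, 0.03, 0.12, 0, 0, 0.49, 1], [-0.15, 0.04, 0.15, 0, 0, 0.66, 1], [-0.167, 0.043, 0.171, 0.005, 0, 0.831, 1], [-0.167, 0.043, 0.171, 0.005, 0, 0.831, 1]]]'

```text
time_s: 9.52
eef_pos: [0.5594, -0.2967, 0.184]
eef_rot: [[0.003, 0.003, 1.0], [-0.763, -0.646, 0.004], [0.646, -0.763, 0.001]]
contact_force: [-0.3, 0.5, -1.5]
gripper_width: 0.0656
grip_force: 25.0
```

send_rows --series '[[[-0.001, 0.006, -0.005, 0, 0, 0.12, 1], [-0.002, 0.011, -0.01, 0, 0, 0.24, 1], [-0.003, 0.017, -0.016, 0, 0, 0.36, 1], [-0.004, 0.022, -0.021, 0, 0, 0.467, 1], [-0.004, 0.022, -0.021, 0, 0, 0.467, 1]]]'

```text
time_s: 10.15
eef_pos: [0.5504, -0.3017, 0.1772]
eef_rot: [[0.003, 0.003, 1.0], [-0.977, -0.215, 0.004], [0.215, -0.977, 0.002]]
contact_force: [-0.2, 0.1, -1.6]
gripper_width: 0.0658
grip_force: 24.9
```

```bash
python3 log.py; python3 -c "
from m import *
c=cam('scene','s2');d=cam('top','t2')
cv2.imwrite('pics/b2.png',np.hstack([c['frame'][180:460,60:460],d['frame'][180:460,240:640]]))"
```

```text
10.15 [-52.4  31.3 118.4 123.5  72.3  12.4] [ 0.5504 -0.3017  0.1772] [[0.003, 0.003, 1.0], [-0.977, -0.215, 0.004], [0.215, -0.977, 0.002]] [-0.16881707  0.07683926 -1.64101393] 0.06579522053321207
```

View pics/b2.png

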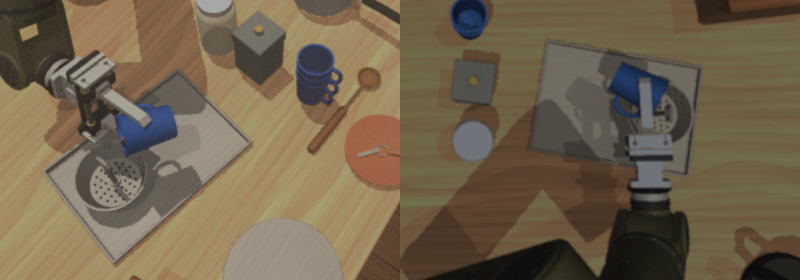

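The mug is tilted about 80° at (638,88) in the right half, with its mouth side over the basket's near half. All is clear, so I'll pour slowly.

send_rows --series '[[[0.003, -0.003, -0.002, 0, 0, 0.033, 1], [0.005, -0.005, -0.003, 0, 0, 0.067, 1], [0.008, -0.007, -0.004, 0, 0, 0.1, 1], [0.01, -0.009, -0.005, 0, 0, 0.133, 1], [0.013, -0.011, -0.007, 0, 0, 0.167, 1], [0.015, -0.013, -0.008, 0, 0, 0.2, 1], [0.018, -0.015, -0.009, 0, 0, 0.233, 1], [0.021, -0.016, -0.011, 0, 0, 0.267, 1]]]'

```text
time_s: 11.25
eef_pos: [0.5461, -0.3087, 0.1851]
eef_rot: [[0.005, 0.002, 1.0], [-0.998, 0.068, 0.005], [-0.068, -0.998, 0.003]]
contact_force: [0.1, -0.2, -2.0]
gripper_width: 0.0657
grip_force: 24.9
```

send_rows --series '[[[0.003, -0.002, -0.001, 0, 0, 0.033, 1], [0.006, -0.004, -0.003, 0, 0, 0.067, 1], [0.009, -0.005, -0.004, 0, 0, 0.1, 1], [0.012, -0.007, -0.006, 0, 0, 0.133, 1], [0.015, -0.008, -0.007, 0, 0, 0.167, 1], [0.018, -0.009, -0.008, 0, 0, 0.2, 1], [0.021, -0.01, -0.01, 0, 0, 0.233, 1], [0.024, -0.011, -0.011, 0, 0, 0.267, 1]]]'

```text
time_s: 12.25
eef_pos: [0.5417, -0.3187, 0.1887]
eef_rot: [[0.005, 0.001, 1.0], [-0.94, 0.342, 0.005], [-0.342, -0.94, 0.003]]
contact_force: [-0.0, 0.1, -1.5]
gripper_width: 0.0656
grip_force: 24.9
```

```bash
python3 log.py; python3 -c "
from pour import *
p0,R0,s=here()
for i,rolls in enumerate(((113,116,119,122,125,128,132,136),(140,144,148,152,156,160,160,160))):
  o=[]
  for r in rolls: p,R,g,u=pose(0,0,r,(.512,-.335,.145)); o.append(rel(p0,R0,p,R)+[1])
  print([[ [round(float(x),3) for x in r] for r in o]]);p0,R0=p,R
"
```

```text
12.25 [-54.7  30.1 117.5 120.7  72.3  47.4] [ 0.5417 -0.3187  0.1887] [[0.005, 0.001, 1.0], [-0.94, 0.342, 0.005], [-0.342, -0.94, 0.003]] [-0.01393505  0.12317134 -1.46234762] 0.06564814240657804
[[[0.004, -0.001, -0.004, -0.001, 0.005, 0.05, 1.0], [0.008, -0.004, -0.006, -0.001, 0.005, 0.1, 1.0], [0.011, -0.007, -0.008, -0.001, 0.005, 0.15, 1.0], [0.015, -0.01, -0.011, -0.0, 0.005, 0.2, 1.0], [0.018, -0.012, -0.013, -0.0, 0.005, 0.25, 1.0], [0.022, -0.014, -0.016, -0.0, 0.005, 0.3, 1.0], [0.027, -0.017, -0.019, -0.0, 0.005, 0.367, 1.0], [0.031, -0.019, -0.023, 0.0, 0.005, 0.433, 1.0]]]
[[[0.003, -0.004, -0.004, 0.0, 0.0, 0.067, 1.0], [0.006, -0.006, -0.008, 0.0, 0.0, 0.133, 1.0], [0.009, -0.009, -0.013, 0.0, 0.0, 0.2, 1.0], [0.011, -0.01, -0.017, 0.0, 0.0, 0.267, 1.0], [0.013, -0.011, -0.022, 0.0, 0.0, 0.333, 1.0], [0.015, -0.011, -0.026, 0.0, 0.0, 0.4, 1.0], [0.015, -0.011, -0.026, 0.0, 0.0, 0.4, 1.0], [0.015, -0.011, -0.026, 0.0, 0.0, 0.4, 1.0]]]
```

send_rows --series '[[[0.004, -0.001, -0.004, 0, 0.005, 0.05, 1], [0.008, -0.004, -0.006, 0, 0.005, 0.1, 1], [0.011, -0.007, -0.008, 0, 0.005, 0.15, 1], [0.015, -0.01, -0.011, 0, 0.005, 0.2, 1], [0.018, -0.012, -0.013, 0, 0.005, 0.25, 1], [0.022, -0.014, -0.016, 0, 0.005, 0.3, 1], [0.027, -0.017, -0.019, 0, 0.005, 0.367, 1], [0.031, -0.019, -0.023, 0, 0.005, 0.433, 1]]]'

```text
time_s: 13.25
eef_pos: [0.5326, -0.333, 0.1917]
eef_rot: [[0.0, -0.0, 1.0], [-0.694, 0.72, 0.0], [-0.72, -0.694, -0.0]]
contact_force: [0.1, -0.6, -1.2]
gripper_width: 0.0654
grip_force: 24.9
```

send_rows --series '[[[0.003, -0.004, -0.004, 0, 0, 0.067, 1], [0.006, -0.006, -0.008, 0, 0, 0.133, 1], [0.009, -0.009, -0.013, 0, 0, 0.2, 1], [0.011, -0.01, -0.017, 0, 0, 0.267, 1], [0.013, -0.011, -0.022, 0, 0, 0.333, 1], [0.015, -0.011, -0.026, 0, 0, 0.4, 1], [0.015, -0.011, -0.026, 0, 0, 0.4, 1], [0.015, -0.011, -0.026, 0, 0, 0.4, 1]]]'

```text
time_s: 14.25
eef_pos: [0.5222, -0.3402, 0.1904]
eef_rot: [[-0.0, -0.0, 1.0], [-0.345, 0.938, 0.0], [-0.938, -0.345, -0.0]]
contact_force: [0.0, -0.3, -1.3]
gripper_width: 0.0655
grip_force: 24.9
```

```bash
python3 log.py; python3 -c "
from m import *
c=cam('scene','s3');d=cam('top','t3')
cv2.imwrite('pics/b3.png',cv2.resize(np.hstack([c['frame'][260:440,90:290],d['frame'][220:400,400:600]]),None,fx=2,fy=2))
from pour import *
p0,R0,s=here()
p,R,g,u=pose(0,0,130,(.512,-.335,.18));print(rel(p0,R0,p,R));p0,R0=p,R
p,R,g,u=pose(0,0,75,(.512,-.335,.18));print(rel(p0,R0,p,R));p0,R0=p,R
p,R=np.array([.53,-.27,.25]),frame(0,0,200);print(rel(p0,R0,p,R));p0,R0=p,R
p=np.array([.532,-.2252,.212]);R=frame(-15,30,180);print(rel(p0,R0,p,R),fk([0]*6,K)[0]*0);p0,R0=p,R
p=np.array([.5306,-.2252,.0525]);print(rel(p0,R0,p,R))
"
```

```text
14.25 [-58.5  30.1 117.  117.2  73.5  98.7] [ 0.5222 -0.3402  0.1904] [[-0.0, -0.0, 1.0], [-0.345, 0.938, 0.0], [-0.938, -0.345, -0.0]] [ 4.06645341e-04 -2.53159351e-01 -1.32112755e+00] 0.06547310909477123
[-0.093, -0.007, 0.031, 0.0, 0.0, -0.497]
[-0.022, 0.081, 0.039, 0.0, 0.0, -0.917]
[-0.05, -0.124, -0.051, 0.0, 0.0, -0.917]
[-0.128, -0.073, 0.005, -0.328, -0.448, -0.258] [0. 0. 0.]
[-0.347, 0.001, 0.196, 0.0, 0.0, 0.0]
```

View pics/b3.png

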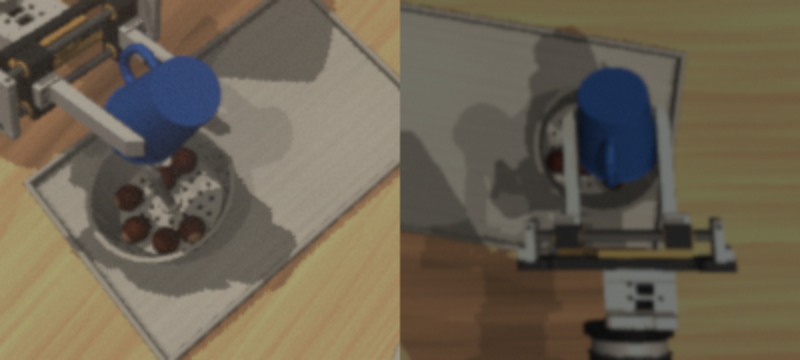

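All six chestnuts are in the basket: (128,197), (135,230), (165,240), (193,228), (185,160) and (165,175) in the left half. Next I raise the mug, turn it back and return it to its spot.

send_rows --series '[[[-0.05, -0.02, 0, 0, 0, -0.03, 1], [-0.09, -0.02, 0.01, 0, 0, -0.15, 1], [-0.093, -0.007, 0.02, 0, 0, -0.32, 1], [-0.093, -0.007, 0.031, 0, 0, -0.497, 1], [-0.093, -0.007, 0.031, 0, 0, -0.497, 1]]]'

```text
time_s: 14.98
eef_pos: [0.5348, -0.3299, 0.2264]
eef_rot: [[0.001, -0.0, 1.0], [-0.765, 0.644, 0.001], [-0.644, -0.765, 0.0]]
contact_force: [0.2, -0.1, -1.2]
gripper_width: 0.0656
grip_force: 24.9
```

send_rows --series '[[[-0.01, 0.015, 0.007, 0, 0, -0.16, 1], [-0.018, 0.03, 0.014, 0, 0, -0.32, 1], [-0.022, 0.046, 0.021, 0, 0, -0.48, 1], [-0.022, 0.06, 0.028, 0, 0, -0.64, 1], [-0.022, 0.07, 0.034, 0, 0, -0.8, 1], [-0.022, 0.081, 0.039, 0, 0, -0.917, 1], [-0.022, 0.081, 0.039, 0, 0, -0.917, 1]]]'

```text
time_s: 15.85
eef_pos: [0.5501, -0.3024, 0.2069]
eef_rot: [[0.0, -0.0, 1.0], [-0.967, -0.254, 0.0], [0.254, -0.967, -0.0]]
contact_force: [-0.1, -0.8, -0.1]
gripper_width: 0.0656
grip_force: 24.9
```

send_rows --series '[[[-0.008, -0.06, -0.01, 0, 0, -0.16, 1], [-0.016, -0.1, -0.02, 0, 0, -0.32, 1], [-0.025, -0.124, -0.03, 0, 0, -0.48, 1], [-0.033, -0.124, -0.04, 0, 0, -0.64, 1], [-0.04, -0.124, -0.045, 0, 0, -0.8, 1], [-0.05, -0.124, -0.051, 0, 0, -0.917, 1], [-0.05, -0.124, -0.051, 0, 0, -0.917, 1]]]'

```text
time_s: 16.73
eef_pos: [0.5297, -0.2704, 0.25]
eef_rot: [[0.0, 0.0, 1.0], [-0.347, -0.938, 0.0], [0.938, -0.347, -0.0]]
contact_force: [0.0, -0.3, -1.0]
gripper_width: 0.0656
grip_force: 25.0
```

send_rows --series '[[[-0.03, -0.018, 0, -0.08, -0.11, -0.06, 1], [-0.06, -0.036, 0, -0.16, -0.22, -0.13, 1], [-0.096, -0.055, 0.003, -0.25, -0.34, -0.2, 1], [-0.128, -0.073, 0.005, -0.328, -0.448, -0.258, 1], [-0.128, -0.073, 0.005, -0.328, -0.448, -0.258, 1], [-0.128, -0.073, 0.005, -0.328, -0.448, -0.258, 1]]]'

```text
time_s: 17.48
eef_pos: [0.5318, -0.2252, 0.2116]
eef_rot: [[0.48, -0.259, 0.838], [-0.134, -0.966, -0.222], [0.867, -0.005, -0.499]]
contact_force: [-0.9, -0.0, -1.1]
gripper_width: 0.0656
grip_force: 25.0
```

```bash
python3 log.py; python3 -c "
from g import *
plan([((.5306,-.2252,.065),frame(-15,30,180)),((.5306,-.2252,.0515),frame(-15,30,180))])
from m import *
c=cam('scene','s4')
r=lambda h:((h[...,0]<15)|(h[...,0]>170))&(h[...,1]>110)
P=sel(c,(.4,.6,-.45,-.28),.012,.06,r);print('nut pix',len(P),P.mean(0))"
```

```text
17.475 [-34.5   1.3 125.2 106.1  17.7 -26.6] [ 0.5318 -0.2252  0.2116] [[0.48, -0.259, 0.838], [-0.134, -0.966, -0.222], [0.867, -0.005, -0.499]] [-0.90381722 -0.01487464 -1.14802085] 0.06559212087213867
[-0.319, 0.003, 0.18, -0.002, -0.002, -0.004] ang 0.3 dist 0.147
[-0.029, -0.0, 0.017, 0.0, 0.0, 0.0] ang 0.0 dist 0.014
nut pix 417 [ 0.49745004 -0.38658927  0.03994648]
```

send_rows --series '[[[-0.11, 0, 0.06, 0, 0, 0, 1], [-0.21, 0, 0.12, 0, 0, 0, 1], [-0.28, 0.003, 0.16, -0.002, -0.002, -0.004, 1], [-0.319, 0.003, 0.18, -0.002, -0.002, -0.004, 1], [-0.319, 0.003, 0.18, -0.002, -0.002, -0.004, 1], [-0.319, 0.003, 0.18, -0.002, -0.002, -0.004, 1]]]'

```text
time_s: 18.27
eef_pos: [0.5302, -0.2269, 0.066]
eef_rot: [[0.484, -0.26, 0.836], [-0.127, -0.966, -0.227], [0.866, 0.004, -0.5]]
contact_force: [0.2, -0.2, -0.7]
gripper_width: 0.0657
grip_force: 25.0
```

send_rows --series '[[[-0.008, 0, 0.005, 0, 0, 0, 1], [-0.016, 0, 0.009, 0, 0, 0, 1], [-0.023, 0, 0.013, 0, 0, 0, 1], [-0.029, 0, 0.017, 0, 0, 0, 1], [-0.029, 0, 0.017, 0, 0, 0, 1]]]'

```text
time_s: 18.9
eef_pos: [0.5302, -0.2261, 0.0515]
eef_rot: [[0.486, -0.259, 0.835], [-0.126, -0.966, -0.226], [0.865, 0.004, -0.502]]
contact_force: [-0.4, 0.1, -0.8]
gripper_width: 0.0658
grip_force: 25.0
```

send_rows --series '[[[-0.002, 0, 0.0013, 0, 0, 0, 1], [-0.0045, 0, 0.0025, 0, 0, 0, 1], [-0.0045, 0, 0.0025, 0, 0, 0, 1]]]'

```text
time_s: 19.27
eef_pos: [0.5302, -0.2262, 0.0498]
eef_rot: [[0.485, -0.259, 0.835], [-0.126, -0.966, -0.226], [0.865, 0.004, -0.501]]
contact_force: [0.6, -0.5, -0.5]
gripper_width: 0.0654
grip_force: 24.9
```

send_rows --series '[[[-0.0022, 0, 0.0013, 0, 0, 0, 1], [-0.0022, 0, 0.0013, 0, 0, 0, 1]]]'

```text
time_s: 19.52
eef_pos: [0.5307, -0.2265, 0.0498]
eef_rot: [[0.483, -0.259, 0.837], [-0.125, -0.966, -0.226], [0.867, 0.005, -0.499]]
contact_force: [-4.0, 1.1, 8.6]
gripper_width: 0.0659
grip_force: 24.7
```

send_rows --series '[[[-0.0022, 0, 0.0013, 0, 0, 0, 1], [-0.0022, 0, 0.0013, 0, 0, 0, 1]]]'

```text
time_s: 19.77
eef_pos: [0.5313, -0.2267, 0.0499]
eef_rot: [[0.481, -0.258, 0.838], [-0.124, -0.966, -0.227], [0.868, 0.005, -0.497]]
contact_force: [-7.2, 2.3, 16.8]
gripper_width: 0.0656
grip_force: 24.5
```

```bash
python3 log.py; python3 -c "
from m import *
blue=lambda h:(h[...,0]>100)&(h[...,0]<130)&(h[...,1]>110)
for n in('scene','top'):
  c=cam(n);P=sel(c,(.4,.6,-.3,-.1),.083,.11,blue);print(circ(P),np.percentile(P[:,2],[10,50,90,99]).round(4))
  P=sel(c,(.4,.6,-.3,-.1),.0,.03,blue);print(len(P),P[:,2].min() if len(P) else 0)"
```

```text
19.775 [-34.6  25.6 128.1 150.7  36.2 -75.9] [ 0.5313 -0.2267  0.0499] [[0.481, -0.258, 0.838], [-0.124, -0.966, -0.227], [0.868, 0.005, -0.497]] [-7.21756678  2.25388051 16.79365408] 0.06556651940749564
(array([ 0.5185, -0.2237]), 0.0337) [0.0884 0.0907 0.0932 0.0948]
87 0.002883572206532945
(array([ 0.5154, -0.2202]), 0.0333) [0.0857 0.0891 0.0917 0.0942]
502 9.026911331617254e-05
```

send_rows --series '[[[0.0044, 0, -0.0025, 0, 0, 0, 1], [0.0044, 0, -0.0025, 0, 0, 0, -1], [0.0044, 0, -0.0025, 0, 0, 0, -1], [0.0044, 0, -0.0025, 0, 0, 0, -1], [0.0044, 0, -0.0025, 0, 0, 0, -1]]]'

```text
time_s: 20.5
eef_pos: [0.5302, -0.2262, 0.0496]
eef_rot: [[0.485, -0.259, 0.835], [-0.126, -0.966, -0.226], [0.865, 0.004, -0.502]]
contact_force: [-0.4, -0.6, 0.2]
gripper_width: 0.094
grip_force: 0.0
```

send_rows --series '[[[0, 0, -0.05, 0, 0, 0, -1], [0, 0, -0.15, 0, 0, 0, -1], [0, 0, -0.3, 0, 0, 0, -1], [0.1, 0, -0.36, 0, 0, 0, -1], [0.2, 0, -0.42, 0, 0, 0, -1], [0.24, 0, -0.44, 0, 0, 0, -1], [0.24, 0, -0.44, 0, 0, 0, -1]]]'

```text
time_s: 21.38
eef_pos: [0.4301, -0.1989, 0.2235]
eef_rot: [[0.483, -0.259, 0.836], [-0.124, -0.966, -0.228], [0.867, 0.006, -0.499]]
contact_force: [-0.3, -0.3, -1.1]
gripper_width: 0.0939
grip_force: 0.0
```

```bash
python3 log.py; cat > meas.py <<'E'
from m import *
blue=lambda h:(h[...,0]>100)&(h[...,0]<130)&(h[...,1]>110)
r=lambda h:((h[...,0]<15)|(h[...,0]>170))&(h[...,1]>110)
for n in('scene','top'):
  c=cam(n);P=sel(c,(.4,.6,-.3,-.1),.083,.1,blue);print(n,'mug',circ(P) if len(P)>5 else '')
  P=sel(c,(.4,.6,-.45,-.28),.053,.066);print(' bowl',circ(P))
  L=sel(c,(.44,.54,-.42,-.32),.088,.14)
  if len(L)>5: d=np.linalg.svd(L[:,:2]-L[:,:2].mean(0),full_matrices=False)[2][0];print(' loop',L.mean(0).round(4),L.min(0).round(3),L.max(0).round(3),'dir',d.round(3))
  P=sel(c,(.4,.6,-.45,-.28),.012,.06,r);print(' nuts',len(P),P.mean(0).round(3))
E
python3 meas.py
python3 - <<'E'
from jp import *
from scipy.interpolate import PchipInterpolator as PI
p,R,s=here();q=np.array(s['joint_pos'])
def down(azy):
    a=np.radians(azy);y=np.array([np.cos(a),np.sin(a),0]);z=np.array([0,0,-1.]);return np.c_[np.cross(y,z),y,z]
Rd=down(-88)
qt,e=ik(np.array([.493,-.369,.22]),Rd,[-40,15,90,0,75,51]);print(qt,e)
f=PI([0,1],np.array([q,qt]))
show([f(x) for x in np.linspace(0,1,17)[1:]],(p,R),-1,5)
E
```

```text
21.375 [-42.6 -15.8 137.7  87.5  23.5 -12.2] [ 0.4301 -0.1989  0.2235] [[0.483, -0.259, 0.836], [-0.124, -0.966, -0.228], [0.867, 0.006, -0.499]] [-0.28219818 -0.25883567 -1.07569768] 0.09385812441343498
scene mug (array([ 0.517 , -0.2233]), 0.0338)
 bowl (array([ 0.4937, -0.3715]), 0.0642)
 loop [ 0.4968 -0.3725  0.1157] [ 0.48  -0.376  0.089] [ 0.511 -0.367  0.129] dir [0.999 0.043]
 nuts 405 [ 0.498 -0.388  0.04 ]
top mug (array([ 0.514 , -0.2197]), 0.0334)
 bowl (array([ 0.4902, -0.3681]), 0.0642)
 loop [ 0.4903 -0.3672  0.1109] [ 0.474 -0.373  0.089] [ 0.507 -0.363  0.126] dir [-0.999  0.04 ]
 nuts 434 [ 0.49  -0.372  0.038]
[-40.2  25.1  74.4   0.   80.5  47.8] 7.113755613182035e-13
[[[0.051, -0.016, 0.03, 0.062, -0.007, -0.031, -1.0], [0.093, -0.031, 0.058, 0.121, -0.024, -0.061, -1.0], [0.125, -0.042, 0.084, 0.177, -0.051, -0.09, -1.0], [0.148, -0.049, 0.108, 0.228, -0.088, -0.118, -1.0], [0.163, -0.05, 0.131, 0.274, -0.134, -0.144, -1.0]]]
    [ 0.452 -0.198  0.234] z [ 0.85 -0.16 -0.51] wrist [ 0.22 -0.15  0.37]
    [ 0.487 -0.196  0.249] z [ 0.84 -0.04 -0.55] wrist [ 0.26 
[... 489 characters left out ...]
 0.45]
    [ 0.527 -0.243  0.234] z [ 0.51  0.18 -0.84] wrist [ 0.39 -0.29  0.46]
[[[-0.017, 0.039, 0.0, 0.002, -0.084, 0.006, -1.0], [-0.037, 0.084, -0.004, -0.005, -0.171, 0.018, -1.0], [-0.059, 0.132, -0.013, -0.021, -0.26, 0.036, -1.0], [-0.082, 0.183, -0.027, -0.046, -0.349, 0.059, -1.0], [-0.105, 0.237, -0.046, -0.081, -0.439, 0.089, -1.0]]]
    [ 0.524 -0.26   0.229] z [ 0.43  0.17 -0.89] wrist [ 0.41 -0.31  0.47]
    [ 0.515 -0.299  0.221] z [ 0.27  0.12 -0.96] wrist [ 0.44 -0.33  0.48]
    [ 0.501 -0.344  0.219] z [ 0.09  0.05 -0.99] wrist [ 0.48 -0.36  0.49]
[[[-0.024, 0.059, -0.009, -0.039, -0.088, 0.041, -1.0]]]
    [ 0.493 -0.369  0.22 ] z [-0.  0. -1.] wrist [ 0.49 -0.37  0.49]
```

send_rows --series '[[[0.051, -0.016, 0.03, 0.062, -0.007, -0.031, -1], [0.093, -0.031, 0.058, 0.121, -0.024, -0.061, -1], [0.125, -0.042, 0.084, 0.177, -0.051, -0.09, -1], [0.148, -0.049, 0.108, 0.228, -0.088, -0.118, -1], [0.163, -0.05, 0.131, 0.274, -0.134, -0.144, -1]]]'

```text
time_s: 22.1
eef_pos: [0.5107, -0.1991, 0.2501]
eef_rot: [[0.617, 0.063, 0.784], [0.012, -0.997, 0.07], [0.787, -0.033, -0.616]]
contact_force: [-0.7, -0.7, 0.5]
gripper_width: 0.094
grip_force: 0.0
```

send_rows --series '[[[0.01, 0.012, 0.017, 0.041, -0.054, -0.019, -1], [0.012, 0.028, 0.031, 0.076, -0.116, -0.035, -1], [0.008, 0.051, 0.042, 0.102, -0.185, -0.046, -1], [0, 0.08, 0.05, 0.12, -0.26, -0.054, -1], [-0.013, 0.114, 0.054, 0.129, -0.341, -0.058, -1]]]'

```text
time_s: 22.72
eef_pos: [0.5269, -0.2434, 0.2309]
eef_rot: [[0.843, 0.195, 0.502], [0.118, -0.976, 0.181], [0.525, -0.093, -0.846]]
contact_force: [-1.1, 0.3, 0.5]
gripper_width: 0.0939
grip_force: 0.0
```

send_rows --series '[[[-0.017, 0.039, 0, 0.002, -0.084, 0.006, -1], [-0.037, 0.084, -0.004, -0.005, -0.171, 0.018, -1], [-0.059, 0.132, -0.013, -0.021, -0.26, 0.036, -1], [-0.082, 0.183, -0.027, -0.046, -0.349, 0.059, -1], [-0.105, 0.237, -0.046, -0.081, -0.439, 0.089, -1], [-0.105, 0.237, -0.046, -0.081, -0.439, 0.089, -1]]]'

```text
time_s: 23.48
eef_pos: [0.501, -0.344, 0.2154]
eef_rot: [[0.993, 0.082, 0.087], [0.078, -0.996, 0.051], [0.09, -0.044, -0.995]]
contact_force: [-0.7, -0.3, -0.6]
gripper_width: 0.0938
grip_force: 0.0
```

```bash
python3 log.py; python3 - <<'E'
from g import *
def down(azy):
    a=np.radians(azy);y=np.array([np.cos(a),np.sin(a),0]);z=np.array([0,0,-1.]);return np.c_[np.cross(y,z),y,z]
R=down(-88)
plan([((.493,-.3695,.20),R),((.493,-.3695,.0925),R)])
E
```

```text
23.475 [-40.4  22.8  78.4   5.6  76.9  43.9] [ 0.501  -0.344   0.2154] [[0.993, 0.082, 0.087], [0.078, -0.996, 0.051], [0.09, -0.044, -0.995]] [-0.7297933  -0.3322245  -0.61290374] 0.09379733021623621
[-0.028, 0.064, 0.033, -0.044, -0.085, 0.043] ang 6.3 dist 0.031
[0.0, 0.0, 0.269, 0.0, 0.0, 0.0] ang 0.0 dist 0.108
```

send_rows --series '[[[-0.014, 0.032, 0.016, -0.022, -0.042, 0.02, -1], [-0.028, 0.064, 0.033, -0.044, -0.085, 0.043, -1], [-0.028, 0.064, 0.033, -0.044, -0.085, 0.043, -1], [-0.028, 0.064, 0.033, -0.044, -0.085, 0.043, -1]]]'

```text
time_s: 23.98
eef_pos: [0.4929, -0.3692, 0.2018]
eef_rot: [[0.999, 0.035, 0.003], [0.035, -0.999, -0.001], [0.003, 0.001, -1.0]]
contact_force: [1.1, 1.2, -0.5]
gripper_width: 0.0943
grip_force: 0.0
```

send_rows --series '[[[0, 0, 0.08, 0, 0, 0, -1], [0, 0, 0.16, 0, 0, 0, -1], [0, 0, 0.23, 0, 0, 0, -1], [0, 0, 0.269, 0, 0, 0, -1], [0, 0, 0.269, 0, 0, 0, -1], [0, 0, 0.269, 0, 0, 0, -1]]]'

```text
time_s: 24.72
eef_pos: [0.4933, -0.3706, 0.0956]
eef_rot: [[0.999, 0.034, 0.003], [0.034, -0.999, -0.004], [0.003, 0.004, -1.0]]
contact_force: [0.4, 0.2, 0.9]
gripper_width: 0.0935
grip_force: 0.0
```

```bash
python3 log.py; python3 -c "
from m import *
c=cam('scene','s5');d=cam('top','t5')
cv2.imwrite('pics/b5.png',cv2.resize(np.hstack([c['frame'][240:440,80:300],d['frame'][220:420,400:620]]),None,fx=1.8,fy=1.8))"
```

```text
24.725 [-40.3  31.4  82.2  -0.1  66.1  47.8] [ 0.4933 -0.3706  0.0956] [[0.999, 0.034, 0.003], [0.034, -0.999, -0.004], [0.003, 0.004, -1.0]] [0.43273452 0.23138105 0.89787472] 0.09354865339467215
```

View pics/b5.png

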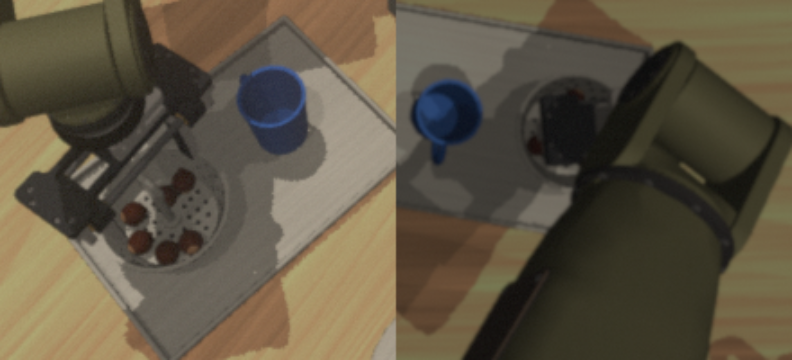

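The gripper straddles the loop, around (165,200) in the left half. The mug stands empty and upright, and all six chestnuts are in the basket. I'll lower 3 mm and grip.

send_rows --series '[[[0, 0, 0.007, 0, 0, 0, -1], [0, 0, 0.007, 0, 0, 0, 1], [0, 0, 0.007, 0, 0, 0, 1], [0, 0, 0.007, 0, 0, 0, 1], [0, 0, 0.007, 0, 0, 0, 1], [0, 0, 0.007, 0, 0, 0, 1], [0, 0, 0.007, 0, 0, 0, 1], [0, 0, 0.007, 0, 0, 0, 1]]]' --grip_force 45

```text
time_s: 25.82
eef_pos: [0.4929, -0.3703, 0.0914]
eef_rot: [[0.999, 0.034, 0.001], [0.034, -0.999, -0.003], [0.001, 0.003, -1.0]]
contact_force: [0.1, 0.3, -0.9]
gripper_width: 0.0272
grip_force: 0.0
```

send_rows --series '[[[0, 0, 0, 0, 0, 0, 1], [0, 0, 0, 0, 0, 0, 1]]]'

```text
time_s: 26.08
eef_pos: [0.4929, -0.3702, 0.0914]
eef_rot: [[0.999, 0.034, 0.001], [0.034, -0.999, -0.003], [0.001, 0.003, -1.0]]
contact_force: [0.3, 0.9, 2.9]
gripper_width: 0.0083
grip_force: 45.0
```

```bash
python3 log.py; python3 meas.py
```

```text
26.075 [-40.3  31.7  82.4  -0.1  65.7  47.8] [ 0.4929 -0.3702  0.0914] [[0.999, 0.034, 0.001], [0.034, -0.999, -0.003], [0.001, 0.003, -1.0]] [0.31072335 0.87346293 2.8956386 ] 0.008283323967790681
scene mug (array([ 0.517 , -0.2234]), 0.0337)
 bowl (array([ 0.495 , -0.3717]), 0.0634)
 loop [ 0.5032 -0.3724  0.118 ] [ 0.486 -0.388  0.089] [ 0.511 -0.354  0.14 ] dir [-0.07  -0.998]
 nuts 397 [ 0.498 -0.39   0.04 ]
top mug (array([ 0.514 , -0.2198]), 0.0335)
 bowl (array([ 0.4904, -0.3676]), 0.0647)
 nuts 77 [ 0.501 -0.349  0.038]
```

send_rows --series '[[[0, 0, -0.01, 0, 0, 0, 1], [0, 0, -0.03, 0, 0, 0, 1], [0, 0, -0.06, 0, 0, 0, 1], [0, 0, -0.1, 0, 0, 0, 1], [0, 0, -0.15, 0, 0, 0, 1], [0, 0, -0.21, 0, 0, 0, 1], [0, 0, -0.28, 0, 0, 0, 1], [0, 0, -0.35, 0, 0, 0, 1]]]'

```text
time_s: 27.18
eef_pos: [0.4926, -0.3698, 0.2335]
eef_rot: [[0.999, 0.034, 0.002], [0.034, -0.999, -0.004], [0.002, 0.004, -1.0]]
contact_force: [1.0, 0.3, -3.7]
gripper_width: 0.0077
grip_force: 44.9
```

send_rows --series '[[[0, 0, -0.07, 0, 0, 0, 1], [0, 0, -0.13, 0, 0, 0, 1], [0, 0, -0.18, 0, 0, 0, 1], [0, 0, -0.21, 0, 0, 0, 1], [0, 0, -0.22, 0, 0, 0, 1], [0, 0, -0.22, 0, 0, 0, 1]]]'

```text
time_s: 27.92
eef_pos: [0.4925, -0.3695, 0.3191]
eef_rot: [[0.999, 0.034, 0.001], [0.034, -0.999, -0.003], [0.001, 0.003, -1.0]]
contact_force: [0.7, 1.3, -2.4]
gripper_width: 0.0078
grip_force: 44.9
```

```bash
python3 log.py; python3 - <<'E'
from m import *
from g import *
cs=[]
for n in('scene','top'):
  c=cam(n,'lift_'+n);P=sel(c,(.46,.66,.16,.36),.074,.09)
  x,r=circ(P)
  for _ in range(4):
    P=P[abs(np.hypot(*(P[:,:2]-x).T)-.0765)<.006];x,r=circ(P)
  cs.append(x);print(n,'pan',x,r,len(P),np.median(P[:,2]))
  B=sel(c,(.38,.6,-.48,-.26),.265,.295) if 0 else sel(c,(.4,.6,-.47,-.27),.27,.305);print('bowl?',len(B),circ(B) if len(B)>10 else '')
t=np.mean(cs,0);print(t)
p,R,s=here()
mid=(p[0]*.5+t[0]*.5,-.05,p[2])
plan([(mid,R),((t[0],t[1],p[2]),R)])
a=cv2.imread('pics/lift_scene.png');b=cv2.imread('pics/lift_top.png')
cv2.imwrite('pics/b6.png',np.hstack([a[130:430,60:460],b[180:480,240:640]]))
E
```

```text
27.925 [-40.2  22.9  64.7  -0.1  92.3  47.8] [ 0.4925 -0.3695  0.3191] [[0.999, 0.034, 0.001], [0.034, -0.999, -0.003], [0.001, 0.003, -1.0]] [ 0.67550621  1.26285437 -2.38717838] 0.007770468459272131
scene pan [0.5633 0.2595] 0.0751 585 0.0793675569716359
bowl? 1858 (array([ 0.4931, -0.3706]), 0.0603)
top pan [0.5602 0.263 ] 0.0751 832 0.07890887154530918
bowl? 820 (array([ 0.4903, -0.3662]), 0.0629)
[0.56175 0.26125]
[0.113, -0.795, -0.002, 0.0, 0.0, 0.0] ang 0.0 dist 0.321
[0.113, -0.775, -0.002, 0.0, 0.0, 0.0] ang 0.0 dist 0.313
```

View pics/b6.png

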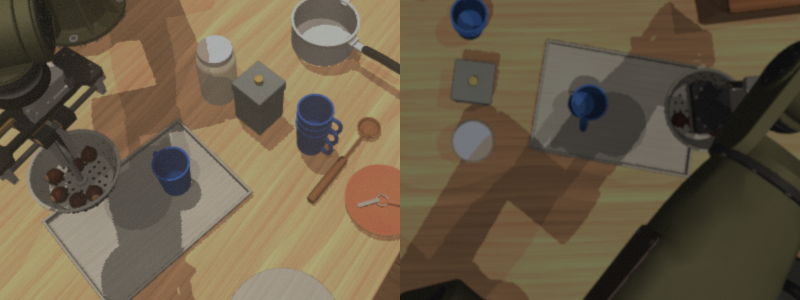

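The basket hangs level at (75,170) in the left half with all six chestnuts in it; the mug is alone on the tray. Next I carry it across high.

send_rows --series '[[[0.004, -0.02, 0, 0, 0, 0, 1], [0.01, -0.06, 0, 0, 0, 0, 1], [0.018, -0.12, 0, 0, 0, 0, 1], [0.028, -0.2, 0, 0, 0, 0, 1], [0.04, -0.28, 0, 0, 0, 0, 1], [0.052, -0.36, 0, 0, 0, 0, 1], [0.064, -0.44, 0, 0, 0, 0, 1], [0.076, -0.52, 0, 0, 0, 0, 1]]]'

```text
time_s: 29.02
eef_pos: [0.5158, -0.1586, 0.3189]
eef_rot: [[0.999, 0.034, 0.001], [0.034, -0.999, -0.003], [0.001, 0.003, -1.0]]
contact_force: [0.5, -0.1, -3.7]
gripper_width: 0.0073
grip_force: 44.9
```

send_rows --series '[[[0.012, -0.08, 0, 0, 0, 0, 1], [0.024, -0.16, 0, 0, 0, 0, 1], [0.036, -0.24, 0, 0, 0, 0, 1], [0.048, -0.32, 0, 0, 0, 0, 1], [0.06, -0.4, 0, 0, 0, 0, 1], [0.072, -0.48, 0, 0, 0, 0, 1], [0.084, -0.56, 0, 0, 0, 0, 1], [0.094, -0.63, 0, 0, 0, 0, 1]]]'

```text
time_s: 30.02
eef_pos: [0.5445, 0.0945, 0.3181]
eef_rot: [[0.999, 0.035, 0.001], [0.035, -0.999, -0.003], [0.001, 0.003, -1.0]]
contact_force: [0.1, -0.5, -3.4]
gripper_width: 0.0076
grip_force: 44.9
```

send_rows --series '[[[0.01, -0.08, 0, 0, 0, 0, 1], [0.02, -0.16, 0, 0, 0, 0, 1], [0.03, -0.24, 0, 0, 0, 0, 1], [0.04, -0.31, 0, 0, 0, 0, 1], [0.048, -0.36, 0, 0, 0, 0, 1], [0.054, -0.4, 0, 0, 0, 0, 1], [0.056, -0.42, 0, 0, 0, 0, 1], [0.056, -0.42, 0, 0, 0, 0, 1]]]'

```text
time_s: 31.02
eef_pos: [0.5618, 0.2612, 0.3174]
eef_rot: [[0.999, 0.034, 0.001], [0.034, -0.999, -0.003], [0.001, 0.003, -1.0]]
contact_force: [0.1, -0.1, -3.1]
gripper_width: 0.0074
grip_force: 45.0
```

```bash
python3 log.py; python3 - <<'E'
from m import *
from g import *
p,R,s=here()
zf=p[2]-.0884; print('feet z',zf)
for n in('scene','top'):
  c=cam(n,'over_'+n);P=c['W'][c['ok']&(np.hypot(c['W'][...,0]-p[0],c['W'][...,1]-p[1])<.085)&(abs(c['W'][...,2]-zf-.056)<.02)]
  # bowl rim: points at radius > 0.06
  Q=P[np.hypot(*(P[:,:2]-p[:2]).T)>.055];Q=Q[abs(Q[:,2]-zf-.056)<.01];print(n,len(Q),circ(Q) if len(Q)>10 else '')
  if len(Q)>10:
    x,_=circ(Q);Q=Q[abs(np.hypot(*(Q[:,:2]-x).T)-.067)<.004]
    A=np.c_[Q[:,:2]-x,np.ones(len(Q))];k=np.linalg.lstsq(A,Q[:,2],rcond=None)[0];print('  slope deg',np.degrees(k[:2]).round(1),'z',k[2].round(4),len(Q))
plan([((.56175,.26125,p[2]),R)])
a=cv2.imread('pics/over_scene.png');b=cv2.imread('pics/over_top.png')
cv2.imwrite('pics/b7.png',np.hstack([a[20:320,200:600],b[120:420,60:460]]))
E
```

```text
31.025 [ 21.6  23.6  64.   -0.2  92.4 109.7] [0.5618 0.2612 0.3174] [[0.999, 0.034, 0.001], [0.034, -0.999, -0.003], [0.001, 0.003, -1.0]] [ 0.05197451 -0.07027383 -3.1035867 ] 0.007384014943394711
feet z 0.22900098934159682
scene 668 (array([0.5621, 0.2584]), 0.0643)
  slope deg [ 0.6 -0.9] z 0.2828 453
top 468 (array([0.5592, 0.2617]), 0.0647)
  slope deg [-0.1 -0.5] z 0.2825 357
[-0.0, -0.002, 0.0, 0.0, -0.0, -0.001] ang 0.1 dist 0.001
```

View pics/b7.png

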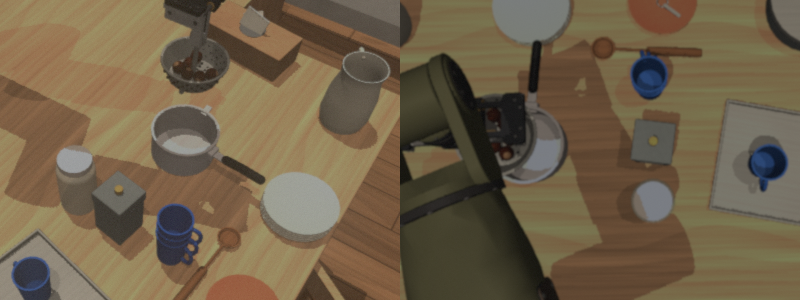

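Basket and chestnuts are at (195,65) in the left view, over the pan at (185,140), level and about 1.5 mm off-centre. I'll lower it 128 mm and correct that.

send_rows --series '[[[0.003, -0.003, 0.02, 0, 0, 0, 1], [0.003, -0.003, 0.05, 0, 0, 0, 1], [0.003, -0.003, 0.1, 0, 0, 0, 1], [0.003, -0.003, 0.15, 0, 0, 0, 1], [0.003, -0.003, 0.2, 0, 0, 0, 1], [0.003, -0.003, 0.24, 0, 0, 0, 1], [0.003, -0.003, 0.27, 0, 0, 0, 1], [0.003, -0.003, 0.29, 0, 0, 0, 1]]]'

```text
time_s: 32.12
eef_pos: [0.5631, 0.2619, 0.2009]
eef_rot: [[0.999, 0.034, 0.001], [0.034, -0.999, -0.003], [0.001, 0.003, -1.0]]
contact_force: [0.5, 0.0, -3.7]
gripper_width: 0.008
grip_force: 45.0
```

send_rows --series '[[[0, 0, 0.012, 0, 0, 0, 1], [0, 0, 0.02, 0, 0, 0, 1], [0, 0, 0.026, 0, 0, 0, 1], [0, 0, 0.03, 0, 0, 0, 1], [0, 0, 0.03, 0, 0, 0, 1], [0, 0, 0.03, 0, 0, 0, 1], [0, 0, 0.03, 0, 0, 0, 1]]]'

```text
time_s: 33.0
eef_pos: [0.5632, 0.2619, 0.1896]
eef_rot: [[0.999, 0.034, 0.001], [0.034, -0.999, -0.003], [0.001, 0.003, -1.0]]
contact_force: [-0.1, -0.2, -1.7]
gripper_width: 0.0075
grip_force: 45.0
```

```bash
python3 log.py; python3 - <<'E'
from m import *
from g import *
p,R,s=here()
zf=p[2]-.0884; print('feet z',zf)
for n in('scene','top'):
  c=cam(n,'fin_'+n)
  Q=sel(c,(.46,.66,.16,.36),zf+.046,zf+.064)
  Q=Q[abs(np.hypot(*(Q[:,:2]-p[:2]).T)-.066)<.008];x,r=circ(Q);Q=Q[abs(np.hypot(*(Q[:,:2]-x).T)-.067)<.004]
  k=np.linalg.lstsq(np.c_[Q[:,:2]-x,np.ones(len(Q))],Q[:,2],rcond=None)[0]
  print(n,'bowl',x,r,'slope',np.degrees(k[:2]).round(1),'z',k[2].round(4))
  P=sel(c,(.46,.66,.16,.36),.074,.088);x=np.array([.562,.261])
  P=P[abs(np.hypot(*(P[:,:2]-x).T)-.0765)<.008];x,r=circ(P);print('  pan',x,r,len(P),np.median(P[:,2]).round(4))
a=cv2.imread('pics/fin_scene.png');b=cv2.imread('pics/fin_top.png')
cv2.imwrite('pics/b8.png',np.hstack([a[20:420,200:600],b[120:520,60:460][:300].copy().repeat(1,0) if 0 else cv2.copyMakeBorder(b[120:420,60:460],0,100,0,0,0)]))
E
```

```text
33.0 [ 21.6  27.   75.8  -0.2  77.2 109.8] [0.5632 0.2619 0.1896] [[0.999, 0.034, 0.001], [0.034, -0.999, -0.003], [0.001, 0.003, -1.0]] [-0.05865285 -0.15317787 -1.72693192] 0.0075355233377056305
feet z 0.1012463471144607
scene bowl [0.5635 0.2593] 0.0644 slope [ 0.5 -0.9] z 0.1549
  pan [0.5632 0.2589] 0.0748 364 0.0799
top bowl [0.5607 0.2626] 0.0643 slope [-0.2 -0.6] z 0.1544
  pan [0.5603 0.2626] 0.075 327 0.079
```

View pics/b8.png

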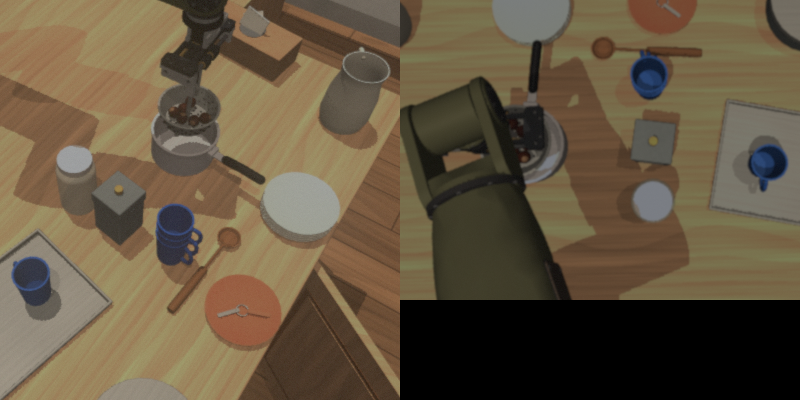

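The basket (190,105) is centred over the pan (185,140) in the left view. It is within 0.5 mm of centre, about 19–20 mm above the rim and level to about 1°. The bystanders have not moved.

```bash
python3 -c "
from station import bot
print(bot.hand_in())"
```

```text
the job is handed in; nothing more can be done
None
```

All six chestnuts are in the basket, the empty mug is back upright on the tray, and the job was handed in at about 33 s with the arm holding the basket level and centred about 2 cm above the milk pan.

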